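Roll the row of caps home with the hand roller

ROBOT

A 6-joint arm with a two-finger parallel gripper is mounted at the origin on a cart in front of the work surface, level with it; the furniture and walls round the work are solid. World frame = base frame: x ahead of the robot, y to its left, z up, the work surface at z = 0. Lengths are in m, angles in degrees, forces in N, time in s.
With the tool pointing down it reaches from about 0.275 to 0.975 m from the base axis. Payload 8.4 kg.
Tool frame: the origin (TCP) lies on the front face of the gripper's body, between the roots of the fingers; the fingertips stand 88 mm ahead of it and the grasp point (between the pads) lies 69 mm ahead of it; x points along the fingers, z is the direction in which the jaws open and shut, and the axes are right-handed (so a half turn about x gives the same grasp; the last joint's range is limited). The gripper opens to 92 mm and grips with 3 to 60 N. Pads are 20 mm wide; open, the fingers measure 128 mm over their backs; the gripper's body (75 mm by 189 mm) begins 69 mm behind the grasp point.
Start: joints at [69.878, 20.225, 93.587, -0, 66.188, -0.138], TCP at [0.214, 0.587, 0.303] pointing down, gripper open.
Joint ranges: [-150.9, 150.9], [-52.94, 120.26], [3.33, 152.33], [-74.26, 254.26], [0, 154.13], [-172.89, 172.89]. Speed limits (degrees/s): [127.2, 127.2, 159.86, 180, 180, 180].

INTERFACE

Orientations are given as a 3x3 rotation matrix whose columns are the frame's x, y, z axes.
In Python, from plant import monitor, imaging, ticket gives the robot as it stands. The module is installed in compiled form; this text tells all that it offers.
- The arm moves only by the tool carry_out, never from a script. Its argument "deltas" is one flat list of numbers, 6 for each row, row after row: the shift along the tool's x, y, z in units of 1000 mm (1.0 is 1000 mm), then the turn, a rotation vector about the tool's x, y, z in units of pi/4 rad (1.0 is pi/4 rad). In form: [dx, dy, dz, wx, wy, wz, dx, dy, dz, wx, wy, wz, ...]. A call has 1 to 12 rows; each row is the pose to reach, as a shift and turn from the pose measured when the call began, along the tool's axes at that moment; what a row does not reach only later rows make up. A row lasts 1/10 s, in which the tool goes at most 50 mm and 8.59 degrees, less where a joint would pass 70% of its speed; a pose out of reach is approached as far as the arm can. A call with a number of a shift or a turn outside -1 to 1 is refused whole. A call with a gripper value outside its range is refused whole. "gripper" is the closure, from 0 (fully open) to 1 (shut), set as the call begins (left out, the last holds). The fingers move at their own pace and stop on an object; "newtons" is the grip in N (left out, the last holds). Time passes only in rows, so rows that repeat a pose let the fingers close. It gives the time, the measured TCP pose, the force and the opening at its end, in the units of the state.
- monitor.read_state(): the state, without advancing time (a new reading comes with each control period).
- imaging.grab_frame(name): name is "scene" or "top" or "wrist"; returns (picture, depth): 384x512x3 uint8, red, green, blue; 384x512 float32, m along the optical axis (not along the pixel's ray), 0 where there is no reading.
- imaging.camera_params(name): a dict with "vertical_fov" (degrees; the focal length in pixels is half the picture's height over the tangent of half this angle, whatever the lens; pixels are square), "cx", "cy" (the principal point, pixels), "position" and "orientation" of the camera in the world. Camera axes: x right, y up, looking along -z (the intrinsics and any distortion apply to the point x, -y, -z); pixel columns grow to the right and rows downward; lengths in m; the calibration is good to about 2 mm. A picture is of the moment at which its call begins: read the wrist's pose just before it. camera_params takes no time and is no camera call; for the wrist camera it gives the pose at the moment of the call.
- ticket.hand_in(): hands the job in, once; it reports no verdict.
The state is a dict: "t": time; "joint_pos": joint angles; "dq": joint speeds; "joint_torque": joint torques, N m; "tool_pos": TCP position; "eef_rot": TCP orientation; "force": force on the tool from outside, world axes, zero at the start; "ft_torque": the same for the moment, N m; "gripper_width": opening from 0.0 (shut) to 1.0 (fully open).
Only numpy, scipy, OpenCV 4.12 (cv2) and the standard library are available. Lean on these libraries where they do the work, as an engineer would, in place of code of your own. Each camera call takes 0.05 s, during which the arm holds its last target.

TASK

Take the hand roller out of its stand, set its wheel down on the flat land at either end of the row of seven raised caps, and roll along the row to the other end with firm, even pressure (about 15 N; more than 25 N cracks the caps) so that every cap is pressed fully home. Keep the wheel on the row from the first cap to the last without lifting it between, and touch the caps and their bed with nothing but the roller. Then hang the roller upright in its stand again, let go, and leave the other things where they are.

Things in the scene. Friction and masses are not known exactly. Their poses are not given: they have to be found in the camera images.
- roller: hand roller, upright, loose, about 0.28 kg. Origin at the lowest point of its wheel, z up; it rolls along its y, the axle lies along x at z = 24 mm. Rubber wheel 48 mm diameter, 22 mm wide, turns freely. Steel fork cheeks out to x = +-19, y = +-11, from z = 10 up; steel guard plate 44 (x) x 70 (y) mm at z = 50 to 56. The same after half a turn about z.
- roller_grip (a point): centre of the roller's black block handle, 85 mm above the roller's origin; handle 34 (x) x 24 (y) mm, from the guard plate's top at z = 56 to z = 106 of the roller; grip it across its 24 mm (along y)
- stand: grey open-topped box for the roller, fixed to the worktop; origin at the centre of its underside, z up. The roller hangs in it by the guard plate lying on the rim: roller origin then 9 mm above the stand's origin, on its centre line, wheel clear of the inner floor, roller y along stand y or half a turn from it.
- stand_rim (a point): centre of the stand's opening at rim height, 59 mm above its origin; opening 48 (x) x 56 (y) mm, outside 64 x 72 mm, foot plate 84 x 92 mm
- sealer: aluminium base, 76 (x) x 216 (y) x 16 mm, fixed to the worktop; origin at the centre of its underside, z up. Over it a grey bed 44 x 190 mm with a row along y of seven flat white caps (28 x 17 mm, 18 mm apart, y = -63 to +63). The bed is sprung, 10 N per mm straight down; each cap needs about 9 N to go down, and stays. A raised cap stands up to 5 mm over a seated one.
- row_left (a point): NOMINAL top centre of the flat land at the +y end of the row: y = 78 mm, 60 mm above the sealer's origin. Land 36 (x) x 30 (y) mm, level with seated caps. The true bed height is unknown: at its middle up to 6 mm above or below nominal, and the bed slopes along y by up to 0.06 rad either way. This point is fixed to the base and does not show it: feel for it.
- row_right (a point): the same NOMINAL point for the land at the -y end: y = -78 mm, 60 mm above the sealer's origin; true height unknown in the same way
- cap_0 (a joint): how far cap 0 is pressed down, m: 0 fully raised, 0.005 fully home; it lies at y = -54 mm of the sealer
- cap_1 (a joint): how far cap 1 is pressed down, m: 0 fully raised, 0.005 fully home; it lies at y = -36 mm of the sealer
- cap_2 (a joint): how far cap 2 is pressed down, m: 0 fully raised, 0.005 fully home; it lies at y = -18 mm of the sealer
- cap_3 (a joint): how far cap 3 is pressed down, m: 0 fully raised, 0.005 fully home; it lies at y = +0 mm of the sealer
- cap_4 (a joint): how far cap 4 is pressed down, m: 0 fully raised, 0.005 fully home; it lies at y = +18 mm of the sealer
- cap_5 (a joint): how far cap 5 is pressed down, m: 0 fully raised, 0.005 fully home; it lies at y = +36 mm of the sealer
- cap_6 (a joint): how far cap 6 is pressed down, m: 0 fully raised, 0.005 fully home; it lies at y = +54 mm of the sealer
- bed (a joint): how far the grey bed is pressed down on its springs, m: 0 unloaded, 0.001 for every 10 N that bears down on it, stop at 0.006; it says nothing of the bed's unknown height and slope
- white: white plastic bottle with a red cap, 49 mm wide and 110 mm tall, loose bystander; origin at the centre of its underside
- tape: roll of plain tape lying flat, 68 mm across, 19 mm tall, loose bystander; origin at the centre of its underside
- stopper: tapered rubber stopper, 26 mm wide and tall, loose bystander; origin at the centre of its underside
There are look-alikes about, which are no part of the job. Leave any turquoise or yellow look-alike of the roller alone.

How it is judged:
By the outcome, as a careful person would: the job done as asked, in the order asked, and still so for the second after the job is handed in, with the robot touching nothing.
It also fails if it takes over 72 s, if anything falls off the work surface, if the arm or the gripper's body presses on something with over 40 N, if the wrist force passes 120 N, or if a joint passes its speed limit or range.

## Working session

There is one attempt and no reset: what is moved stays moved. The work goes in short steps, Python scripts to look and compute and a tool call to move; the robot and the scene stay as the last step left them, time stands still between calls to the robot, and variables do not carry over. Pictures are saved under pics/ and viewed, and the job is handed in when it is done.

Besides the shell and the picture viewer there is one more tool, called after ">>>" as name(argument=value, ...) on one line, values as JSON. carry_out: Moves the arm, as the interface text tells. Shifts and turns lie within -1 to 1; 1 stands for 1000 mm of shift or pi/4 rad of turn. Its arguments: {"type":"object","properties":{"deltas":{"type":"array","items":{"type":"number","minimum":-1,"maximum":1}},"gripper":{"type":"number"},"newtons":{"type":"number"}},"required":["deltas"]}

```bash
mkdir -p pics; ls
cat > h.py <<'E'
import numpy as np, cv2
from plant import monitor, imaging, ticket
def cam(name):
    p=imaging.camera_params(name); return p
def save(name,fn):
    s=monitor.read_state(); p=imaging.camera_params(name); im,d=imaging.grab_frame(name)
    cv2.imwrite('pics/'+fn+'.png',im[:,:,::-1]); np.savez('pics/'+fn,im=im,d=d,pos=p['position'],R=np.array(p['orientation']),f=192/np.tan(np.radians(p['vertical_fov'])/2),c=[p['cx'],p['cy']],**{k:v for k,v in p.items() if k not in('position','orientation','vertical_fov','cx','cy') and not isinstance(v,str)})
    return im,d,p
def pts(fn):
    q=np.load('pics/'+fn+'.npz'); d=q['d'];f=float(q['f']);c=q['c']
    v,u=np.mgrid[0:384,0:512]
    X=np.stack([(u-c[0])/f*d,-(v-c[1])/f*d,-d],-1)
    return q['im'],d,X@q['R'].reshape(3,3).T+q['pos']
E
python3 - <<'E'
from h import *
for n in('scene','top','wrist'):
    im,d,p=save(n,n+'0'); print(n,p)
print(monitor.read_state())
E
```

```text
pics
scene {'vertical_fov': 53.75784925259687, 'cx': 258.5089644640643, 'cy': 193.1972245432362, 'position': array([ 0.02217355, -0.26682932,  0.65737225]), 'orientation': array([[ 0.67574707,  0.46692454, -0.57039229],
       [-0.73712723,  0.43124484, -0.52026084],
       [ 0.00305618,  0.77201643,  0.63559523]])}
top {'vertical_fov': 51.295108805579765, 'cx': 262.3250840675208, 'cy': 192.42951116627333, 'position': array([0.3352598 , 0.21918984, 1.2150668 ]), 'orientation': array([[ 7.21333170e-04,  9.85594902e-01, -1.69121759e-01],
       [-9.99928003e-01,  2.73659861e-03,  1.16832773e-02],
       [ 1.19777969e-02,  1.69101155e-01,  9.85525916e-01]])}
wrist {'vertical_fov': 62.436286731049215, 'cx': 251.27146651820067, 'cy': 186.38917044693645, 'position': array([0.14817006, 0.61191921, 0.38380685]), 'orientation': array([[ 0.34236121, -0.91078954, -0.23076223],
       [ 0.93956504,  0.33121541,  0.08668267],
       [-0.00251766, -0.24649291,  0.96914132]])}
{'t': 0.15, 'joint_pos': array([ 6.98753226e+01,  2.02542621e+01,  9.36176058e+01,  1.16643476e-03,
        6.61883588e+01, -1.37167036e-01]), 'dq': array([-0.05923535, -0.06312171, -0.14851165, -0.0581309 , -0.09025552,
       -0.012465  ]), 'joint_torque': array([ 4.99198268e-04, -5.94204319e+01, -3.34468317e+01,  6.97409408e-02,
        2.04944186e-02, -4.43928798e-05]), 'tool_pos': array([0.21353163, 0.58709914, 0.30213896]), 'eef_rot': array([[-3.79152158e-04, -9.39764337e-01,  3.41822830e-01],
       [-9.80567960e-04,  3.41823039e-01,  9.39763826e-01],
       [-9.99999447e-01,  2.11329682e-05, -1.05110574e-03]]), 'force': array([-0.64341318,  0.63295032,  0.34536245]), 'ft_torque': array([ 0.01496154,  0.06654753, -0.05861974]), 'gripper_width': 1.000569004066674}
```

View pics/scene0.png

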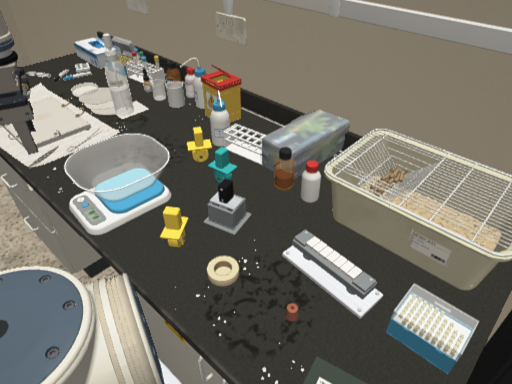

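View pics/top0.png

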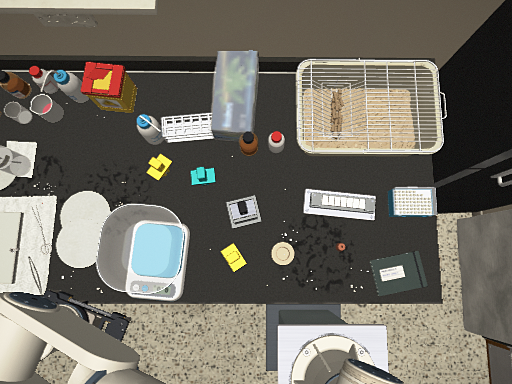

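View pics/wrist0.png

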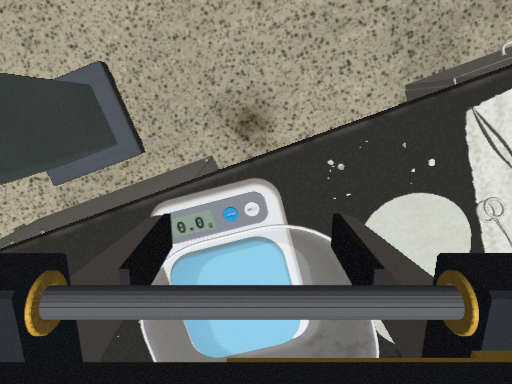

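The top view shows the stand with the black roller handle at about (243,210), the sealer at (340,203), the tape at (283,253), the stopper at (341,246) and the white bottle at (276,141). The turquoise and yellow look-alikes are nearby. Next I'll measure these from the depth images.

Run:
```python
from h import *
def rect(P,m):
    xy=P[m][:,:2].astype(np.float32); r=cv2.minAreaRect(xy*1000); return np.round(r[0],1),np.round(r[1],1),round(r[2],1),len(xy)
for n in('top0','scene0'):
    im,d,P=pts(n)
    print(n,d.min(),d.max())
    z=P[...,2]; ok=d>0
    # table bare
    print('table z med',np.median(z[ok&(abs(z)<.02)]))
    b=im.astype(int); hsv=cv2.cvtColor(im,cv2.COLOR_RGB2HSV)
    boxes={'top0':{'stand':(215,185,275,240),'sealer':(295,180,385,228)},'scene0':{'stand':(198,172,255,235),'sealer':(275,225,390,315)}}[n]
    for k,(u0,v0,u1,v1) in boxes.items():
        reg=np.zeros_like(ok); reg[v0:v1,u0:u1]=1
        for lo,hi in [(0.004,.012),(.013,.02),(.02,.05),(.05,.0575),(.0575,.062),(.062,.067),(.067,.075),(.08,.105),(.105,.125)]:
            m=reg&ok&(z>lo)&(z<hi)
            if m.sum()>5: print(k,lo,hi,rect(P,m),'medz',round(float(np.median(z[m])),4))
im=cv2.imread('pics/top0.png')[170:250,210:390]; cv2.imwrite('pics/topc.png',cv2.resize(im,None,fx=4,fy=4,interpolation=cv2.INTER_CUBIC))
im=cv2.imread('pics/scene0.png')[150:320,190:390]; cv2.imwrite('pics/scenec.png',cv2.resize(im,None,fx=3.5,fy=3.5,interpolation=cv2.INTER_CUBIC))
```

```text
top0 0.0 2.1049302
table z med 0.00037547777052138187
stand 0.004 0.012 (array([483.4, 257.9]), array([165.4, 177.4]), 0.1, 249) medz 0.0052
stand 0.013 0.02 (array([453.7, 254. ]), array([ 0.4, 49.5]), 13.4, 6) medz 0.0178
stand 0.02 0.05 (array([470.5, 264.4]), array([58.3, 66.8]), 30.6, 32) medz 0.0343
stand 0.05 0.0575 (array([484.6, 262.1]), array([64.3, 71.5]), 14.1, 56) medz 0.0559
stand 0.0575 0.062 (array([484.2, 262.3]), array([63.5, 71.8]), 14.5, 124) medz 0.0595
stand 0.062 0.067 (array([483.1, 262.1]), array([60.3, 69.5]), 12.6, 200) medz 0.0643
stand 0.067 0.075 (array([484.9, 262.4]), array([42.3, 65. ]), 13.1, 33) medz 0.0677
stand 0.08 0.105 (array([468.2, 258.9]), array([ 1.3, 20.6]), 11.6, 9) medz 0.0882
stand 0.105 0.125 (array([484.2, 262.2]), array([34.2, 23.5]), 13.1, 102) medz 0.1135
sealer 0.004 0.012 (array([510. , -31.1]), array([145.6, 274.2]), 0.1, 160) medz 0.0055
sealer 0.013 0.02 (array([505.5, -29. ]), array([214.8,  76.1]), 84.3, 607) medz 0.016
sealer 0.02 0.05 (array([507.5, -25.9]), array([206.3,  66.8]), 83.7, 68) medz 0.0419
sealer 0.05 0.0575 (
[... 1084 characters left out ...]
nd 0.105 0.125 (array([481.4, 259.4]), array([33.3, 25.5]), 8.7, 133) medz 0.114
sealer 0.004 0.012 (array([543.1, -30.5]), array([255.2, 246.6]), 42.0, 233) medz 0.009
sealer 0.013 0.02 (array([536.7, -35.7]), array([246.1, 245.4]), 42.7, 1625) medz 0.0164
sealer 0.02 0.05 (array([516.5, -44. ]), array([194.9, 294.4]), 70.6, 722) medz 0.0395
sealer 0.05 0.0575 (array([570. , -38.8]), array([189.9, 176.8]), 84.1, 520) medz 0.0556
sealer 0.0575 0.062 (array([569.7, -39.5]), array([185.4, 175.7]), 84.1, 181) medz 0.0589
sealer 0.062 0.067 (array([571.6, -39.2]), array([186.6, 171.5]), 84.0, 553) medz 0.064
sealer 0.067 0.075 (array([572.6, -34.2]), array([133.2, 165.1]), 84.4, 627) medz 0.0685
```

```bash
sleep 1
```

```text
(no output)
```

View pics/topc.png

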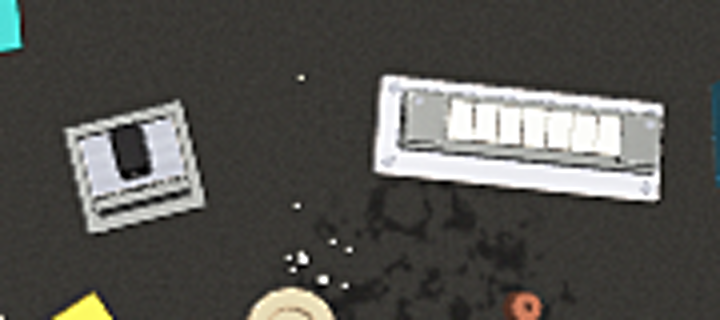

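View pics/scenec.png

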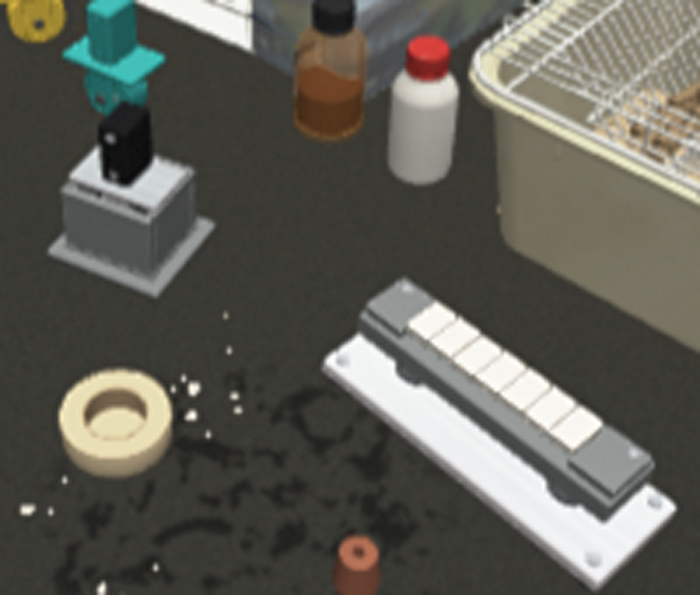

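```bash
cat > bed.py <<'E'
from h import *
import sys
def bed(n,c,a,pr=True):
    im,d,P=pts(n); c=np.array(c);a=np.radians(a)
    y=np.array([np.cos(a),np.sin(a)]); x=np.array([y[1],-y[0]])
    q=P[...,:2]-c; X=q@x*1000; Y=q@y*1000; Z=P[...,2]*1000; ok=d>0
    b=[]
    for yy in [-88,-82,-76,-72,-54,-36,-18,0,18,36,54,72,76,82,88]:
        m=ok&(abs(X)<11)&(abs(Y-yy)<3)&(Z>45)&(Z<85)
        if m.sum(): b.append((yy,round(float(np.median(Z[m])),1),int(m.sum())))
    print(n,b)
if __name__=='__main__':
    bed('top0',(.5057,-.029),84.2); bed('scene0',(.5057,-.029),84.2); bed('scene0',(.5043,-.0315),84.2)
E
python3 bed.py
python3 - <<'E'
from h import *
im,d,P=pts('top0')
g=np.zeros((36,36))
Z=P[...,2]; print("height map mm, rows x .70->.28, cols y .46->-.22")
for x in np.arange(.72,.26,-.03):
    print('%.2f'%x,' '.join('%3d'%(1000*np.max(np.r_[0,Z[(d>0)&(abs(P[...,0]-x)<.015)&(abs(P[...,1]-y)<.015)]])) for y in np.arange(.46,-.25,-.03)))
E
```

```text
top0 [(-88, 63.4, 14), (-82, 62.5, 14), (-76, 62.1, 15), (-72, 62.0, 16), (-54, 66.9, 15), (-36, 68.4, 14), (-18, 67.8, 16), (0, 67.7, 17), (18, 66.8, 13), (36, 67.8, 14), (54, 68.0, 16), (72, 64.1, 14), (76, 63.5, 16), (82, 63.8, 14), (88, 63.6, 16)]
scene0 [(-88, 63.7, 28), (-82, 63.8, 30), (-76, 63.8, 28), (-72, 63.4, 28), (-54, 67.7, 30), (-36, 68.5, 26), (-18, 68.4, 25), (0, 68.5, 23), (18, 68.5, 21), (36, 68.7, 26), (54, 68.8, 18), (72, 64.1, 20), (76, 64.2, 21), (82, 63.5, 18), (88, 63.8, 16)]
scene0 [(-88, 63.5, 32), (-82, 63.9, 26), (-76, 63.8, 31), (-72, 63.8, 29), (-54, 68.0, 30), (-36, 68.3, 28), (-18, 68.2, 30), (0, 68.3, 27), (18, 68.3, 23), (36, 68.5, 22), (54, 68.7, 23), (72, 64.1, 22), (76, 64.2, 21), (82, 63.8, 19), (88, 64.1, 20)]
height map mm, rows x .70->.28, cols y .46->-.22
0.72  67  67  66 100 105 105 108 104  92  79 108   4 155 156 138 117 117 132 155 157 157 154 155 155
0.69  40   5   6   5  73  92 101 120 118 114 113  80 161 156 153 154 155 156 157 155 155 153 154 153
0.66   5   7   4   6   4   5  83 120  89  73 110   5 154 155 156 155 154 153 154 142 154 
[... 624 characters left out ...]
11 109   5   6   4  10  67  66  62   6   6   6   5   5   6   6   5   8  17  21  16   7   6   5
0.42  91 113   6   6   4   6   6   5   4   5   4   4   5   4   8   3   5   5   3   7   4   4   3   6
0.39  79 114   4   7   4  59  58   6   5   3  22  23   5   6   5   4  28  30   4   4   5   5   4   4
0.36  80 112   4   4   5 108 109  57   7  18  23  22  22   6   3   4  26  27   4   5   3  14  18  18
0.33  91 113   6   5   5 107 110  59   6   4  22  24  15   4   4   4   4   6   5  17  17  18  17  18
0.30 108 111   5   4   6   5  60   3   4   6   5   5   5   7   4   6   6   7   3  11  17  17  16  17
0.27 112  26   5   7   6   6   6   7   4   4   4   3   5   4   4   6   4   4   5   5  16  17  16  17
```

```bash
cat >> h.py <<'E'
from scipy.spatial.transform import Rotation as Ro
def tgt(yaw):
    a=np.radians(yaw); z=np.array([np.cos(a),np.sin(a),0]); x=np.array([0,0,-1.]); return np.stack([x,np.cross(z,x),z],1)
def delta(p,yaw):
    s=monitor.read_state(); R=np.array(s['eef_rot']); T=np.array(s['tool_pos'])
    print('t',round(s['t'],2),'tcp',np.round(T,4),'yaw',round(float(np.degrees(np.arctan2(R[1,2],R[0,2]))),2),'F',np.round(s['force'],2),'w',round(s['gripper_width'],3),'q',np.round(s['joint_pos'],1))
    d=R.T@(np.array(p)-T); w=Ro.from_matrix(R.T@tgt(yaw)).as_rotvec()/(np.pi/4)
    print('delta',np.round(d,4),np.round(w,4))
E
python3 -c "
from h import *
delta((.4835,.261,.25),103.4)"
```

```text
t 0.15 tcp [0.2135 0.5871 0.3021] yaw 70.01 F [-0.64  0.63  0.35] w 1.001 q [69.9 20.3 93.6  0.  66.2 -0.1]
delta [ 0.0524 -0.3652 -0.2141] [-7.42e-01 -1.30e-03 -4.00e-04]
```

>>> carry_out(deltas=[0.052, -0.365, -0.214, -0.742, -0.001, 0, 0.052, -0.365, -0.214, -0.742, -0.001, 0, 0.052, -0.365, -0.214, -0.742, -0.001, 0, 0.052, -0.365, -0.214, -0.742, -0.001, 0, 0.052, -0.365, -0.214, -0.742, -0.001, 0, 0.052, -0.365, -0.214, -0.742, -0.001, 0, 0.052, -0.365, -0.214, -0.742, -0.001, 0, 0.052, -0.365, -0.214, -0.742, -0.001, 0, 0.052, -0.365, -0.214, -0.742, -0.001, 0, 0.052, -0.365, -0.214, -0.742, -0.001, 0, 0.052, -0.365, -0.214, -0.742, -0.001, 0, 0.052, -0.365, -0.214, -0.742, -0.001, 0], gripper=0)

```text
t: 1.35
tool_pos: [0.4828, 0.2619, 0.2504]
eef_rot: [[-0.001, -0.973, -0.232], [-0.0, -0.232, 0.973], [-1.0, 0.001, 0.0]]
force: [-0.2, -0.4, -0.6]
gripper_width: 0.999
```

Run:
```python
from h import *
save('wrist','wrist1')
delta((.4835,.261,.163),103.4)
im,d,P=pts('wrist1'); z=P[...,2];ok=d>0
for lo,hi in [(.0575,.062),(.062,.067),(.105,.125)]:
    m=ok&(z>lo)&(z<hi)&(np.hypot(P[...,0]-.4835,P[...,1]-.261)<.07)
    if m.sum()>5:
        r=cv2.minAreaRect(P[m][:,:2].astype(np.float32)*1000);print(lo,r,m.sum())
```

```text
t 1.4 tcp [0.4827 0.2621 0.2505] yaw 103.47 F [-0.22 -0.13 -0.41] w 1.002 q [ 28.3  16.9 105.8   0.   57.4 -75.1]
delta [ 0.0875 -0.0005 -0.0013] [ 0.0016  0.0001 -0.0006]
0.0575 ((482.5744323730469, 262.8883056640625), (63.6456298828125, 71.5106430053711), 14.035964965820312) 1055
0.062 ((482.649658203125, 262.75274658203125), (44.296844482421875, 70.03803253173828), 14.71011734008789) 2564
0.105 ((482.7204284667969, 262.6852722167969), (34.827022552490234, 23.508108139038086), 13.808077812194824) 1479
```

View pics/wrist1.png

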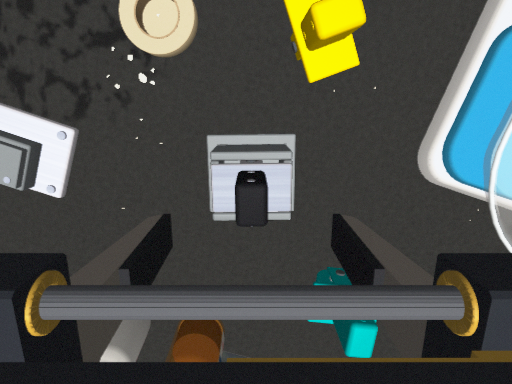

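The wrist view shows the stand centred at about (251,190) and the black handle at (251,197), midway between the fingers with nothing in the way. All three cameras agree within 3 mm. I'll descend and grip.

>>> carry_out(deltas=[0.04, 0, 0, -0.005, 0, 0, 0.07, 0, 0, -0.005, 0, 0, 0.087, 0, 0, -0.005, 0, 0, 0.0875, 0, 0, -0.005, 0, 0, 0.0875, 0, 0, -0.005, 0, 0], gripper=0)

```text
t: 1.9
tool_pos: [0.4823, 0.263, 0.1633]
eef_rot: [[-0.001, -0.971, -0.238], [-0.0, -0.238, 0.971], [-1.0, 0.001, 0.0]]
force: [0.5, -0.2, -0.1]
gripper_width: 1.002
```

>>> carry_out(deltas=[0, 0, 0, 0, 0, 0, 0, 0, 0, 0, 0, 0, 0, 0, 0, 0, 0, 0, 0, 0, 0, 0, 0, 0, 0, 0, 0, 0, 0, 0, 0, 0, 0, 0, 0, 0, 0, 0, 0, 0, 0, 0, 0, 0, 0, 0, 0, 0], gripper=1, newtons=60)

```text
t: 2.7
tool_pos: [0.4823, 0.2629, 0.1632]
eef_rot: [[-0.001, -0.971, -0.238], [-0.0, -0.238, 0.971], [-1.0, 0.001, 0.0]]
force: [0.8, -0.5, -0.7]
gripper_width: 0.329
```

```bash
python3 -c "
from h import *
delta((.4828,.262,.25),103.6)"
```

```text
t 2.7 tcp [0.4823 0.2629 0.1632] yaw 103.77 F [ 0.81 -0.52 -0.74] w 0.329 q [ 28.4  23.6 109.3   0.   47.  -75.4]
delta [-0.0868 -0.0002 -0.001 ] [ 0.0038  0.0001 -0.001 ]
```

>>> carry_out(deltas=[0, 0, 0, 0, 0, 0, 0, 0, 0, 0, 0, 0, 0, 0, 0, 0, 0, 0])

```text
t: 3.0
tool_pos: [0.4823, 0.2629, 0.1633]
eef_rot: [[-0.001, -0.971, -0.238], [-0.0, -0.238, 0.971], [-1.0, 0.001, -0.0]]
force: [0.8, -0.6, 1.2]
gripper_width: 0.258
```

>>> carry_out(deltas=[0, 0, 0, 0, 0, 0, 0, 0, 0, 0, 0, 0])

```text
t: 3.2
tool_pos: [0.4823, 0.2629, 0.1632]
eef_rot: [[-0.001, -0.971, -0.238], [-0.0, -0.238, 0.971], [-1.0, 0.001, -0.0]]
force: [-0.2, -0.7, 1.6]
gripper_width: 0.256
```

Gripped at 23.6 mm, as expected. Now I'll lift straight up.

>>> carry_out(deltas=[-0.025, 0, 0, 0, 0, 0, -0.055, 0, 0, 0, 0, 0, -0.085, 0, 0, 0, 0, 0, -0.107, 0, 0, 0, 0, 0, -0.107, 0, 0, 0, 0, 0, -0.107, 0, 0, 0, 0, 0])

```text
t: 3.8
tool_pos: [0.4821, 0.2628, 0.2696]
eef_rot: [[-0.001, -0.971, -0.238], [-0.0, -0.238, 0.971], [-1.0, 0.001, -0.0]]
force: [-1.1, 0.2, -3.9]
gripper_width: 0.258
```

Run:
```python
from h import *
save('scene','scene1'); save('wrist','wrist2')
im=cv2.imread('pics/scene1.png')[90:260,150:400]; cv2.imwrite('pics/s1c.png',cv2.resize(im,None,fx=3,fy=3,interpolation=cv2.INTER_CUBIC))
y=np.array([np.cos(np.radians(84.2)),np.sin(np.radians(84.2))])
c=np.array([.505,-.030])
print(c+.084*y,c-.084*y)
delta((*(c+.084*y),.27),84.2)
```

```text
[0.51348873 0.05356998] [ 0.49651127 -0.11356998]
t 3.9 tcp [0.4816 0.2625 0.2685] yaw 103.77 F [-1.16  0.35 -2.7 ] w 0.259 q [ 28.4  15.6 104.9   0.   59.7 -75.3]
delta [-0.0013  0.0188 -0.2105] [ 0.435  -0.0015 -0.0041]
```

View pics/s1c.png

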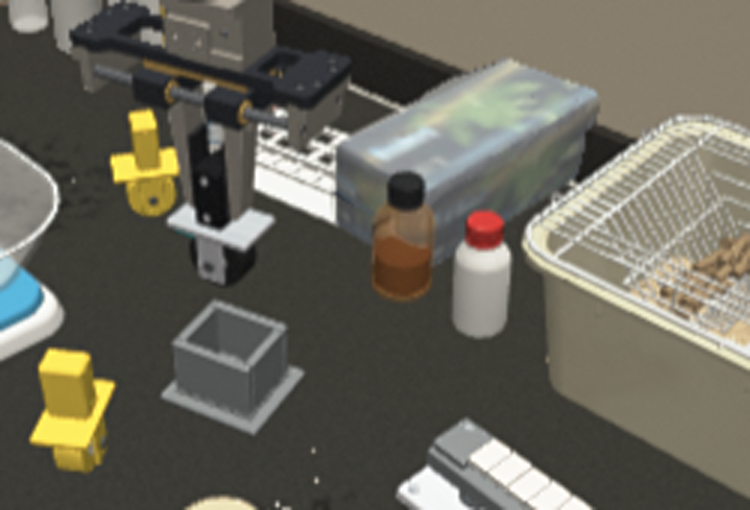

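View pics/wrist2.png

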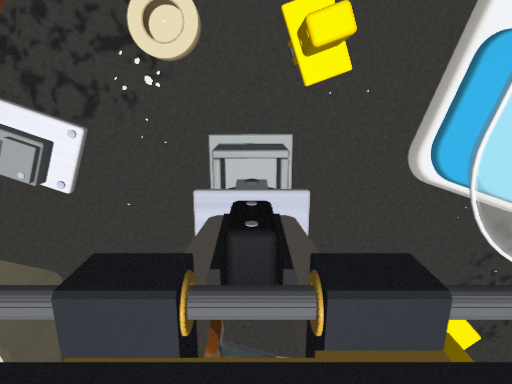

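The roller came out of the stand upright, and the stand is empty at about (230,365) in the crop. Next I'll move above the +y land.

>>> carry_out(deltas=[-0.001, 0.004, -0.04, 0.09, -0.001, 0, -0.001, 0.008, -0.09, 0.18, -0.001, 0, -0.001, 0.013, -0.14, 0.28, -0.001, 0, -0.001, 0.017, -0.185, 0.37, -0.001, 0, -0.001, 0.019, -0.21, 0.435, -0.001, 0, -0.001, 0.019, -0.21, 0.435, -0.001, 0, -0.001, 0.019, -0.21, 0.435, -0.001, 0, -0.001, 0.019, -0.21, 0.435, -0.001, 0])

```text
t: 4.7
tool_pos: [0.5127, 0.0547, 0.2689]
eef_rot: [[-0.005, -0.995, 0.1], [-0.0, 0.1, 0.995], [-1.0, 0.005, -0.001]]
force: [0.3, -0.4, -2.0]
gripper_width: 0.257
```

Run:
```python
from h import *
save('wrist','wrist3')
im,d,P=pts('wrist3'); z=P[...,2];ok=d>0
for lo,hi in [(.013,.02),(.05,.08),(.0665,.072)]:
    m=ok&(z>lo)&(z<hi)&(abs(P[...,0]-.505)<.06)&(abs(P[...,1]+.03)<.13)
    if m.sum()>5:
        r=cv2.minAreaRect(P[m][:,:2].astype(np.float32)*1000);print(lo,r,m.sum())
y=np.array([np.cos(np.radians(84.2)),np.sin(np.radians(84.2))])
c=np.array([.505,-.030])
delta((*(c+.082*y),.27),84.2)
```

```text
0.013 ((503.94854736328125, -28.80059814453125), (215.26419067382812, 75.42634582519531), 84.1952896118164) 4350
0.05 ((503.8851013183594, -29.387557983398438), (188.8070526123047, 43.71156311035156), 84.23048400878906) 7667
0.0665 ((504.0670166015625, -29.084396362304688), (124.90132141113281, 27.94272232055664), 84.2576904296875) 3261
t 4.75 tcp [0.5128 0.0549 0.2691] yaw 84.29 F [-0.69  0.18 -2.65] w 0.26 q [  6.   12.8 108.7  -0.   58.8 -78.3]
delta [-0.0009 -0.0008 -0.0033] [ 0.002  -0.0012 -0.0053]
```

View pics/wrist3.png

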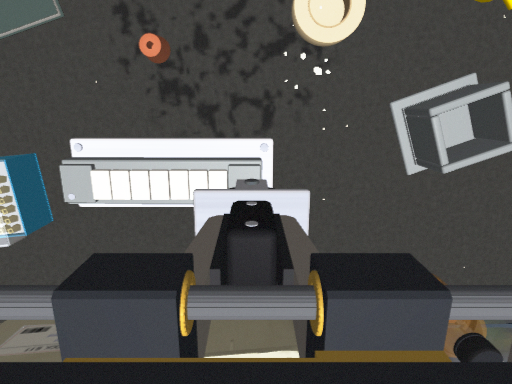

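Run:
```python
from h import *
from bed import bed
bed('wrist3',(.5043,-.0292),84.25)
a=np.radians(84.25);y=np.array([np.cos(a),np.sin(a)])
c=np.array([.5043,-.0292])
delta((*(c+.082*y),.222),84.25)
```

```text
wrist3 [(-88, 63.0, 147), (-82, 62.9, 144), (-76, 62.9, 141), (-72, 62.8, 146), (-54, 67.6, 149), (-36, 67.9, 145), (-18, 67.9, 149), (0, 67.9, 142), (18, 67.4, 151), (36, 68.2, 102), (54, 68.2, 91), (72, 63.4, 49), (76, 63.5, 36), (82, 63.5, 42), (88, 63.5, 36)]
t 4.75 tcp [0.5128 0.0549 0.2691] yaw 84.29 F [-0.69  0.18 -2.65] w 0.26 q [  6.   12.8 108.7  -0.   58.8 -78.3]
delta [ 0.0471 -0.0002 -0.0025] [ 0.0009 -0.0012 -0.0053]
```

The wrist view shows the row lying straight to the left of the roller, with its bed from (62,180) to (262,180). The land is about 63.5 mm high with almost no slope. I'll descend to just above contact.

>>> carry_out(deltas=[0.015, 0, -0.001, 0, -0.001, -0.005, 0.03, 0, -0.002, 0, -0.001, -0.005, 0.041, 0, -0.0025, 0, -0.001, -0.005, 0.047, 0, -0.0025, 0, -0.001, -0.005, 0.047, 0, -0.0025, 0, -0.001, -0.005, 0.047, 0, -0.0025, 0, -0.001, -0.005, 0.047, 0, -0.0025, 0, -0.001, -0.005])

```text
t: 5.45
tool_pos: [0.5127, 0.0525, 0.2227]
eef_rot: [[0.001, -0.995, 0.099], [-0.0, 0.099, 0.995], [-1.0, -0.001, 0.0]]
force: [0.8, 0.2, -2.0]
gripper_width: 0.256
```

```bash
cat > st.py <<'E'
from h import *
import sys
a=np.radians(84.25);y=np.array([np.cos(a),np.sin(a)]);c=np.array([.5043,-.0292])
s=monitor.read_state();q=np.array(s['tool_pos'][:2])-c
print('row y',round(1000*q@y,1),'row x',round(1000*(q@np.array([y[1],-y[0]])),1),'z',round(1000*s['tool_pos'][2],2))
delta((*(c+float(sys.argv[1])/1000*y),float(sys.argv[2])/1000),84.25)
print('ft',np.round(s['ft_torque'],2))
E
python3 st.py 82 218
```

```text
row y 82.2 row x 0.2 z 222.7
t 5.45 tcp [0.5127 0.0525 0.2227] yaw 84.29 F [ 0.81  0.2  -2.01] w 0.256 q [  5.7  16.1 111.2  -0.   52.7 -78.6]
delta [ 0.0047  0.0002 -0.0002] [0.001  0.0001 0.0009]
ft [-0.01 -0.03 -0.  ]
```

>>> carry_out(deltas=[0.001, 0, 0, 0, 0, 0, 0.002, 0, 0, 0, 0, 0, 0.003, 0, 0, 0, 0, 0, 0.003, 0, 0, 0, 0, 0])

```text
t: 5.85
tool_pos: [0.5126, 0.0525, 0.2196]
eef_rot: [[0.001, -0.995, 0.099], [0.0, 0.099, 0.995], [-1.0, -0.001, 0.0]]
force: [0.6, -0.7, -3.1]
gripper_width: 0.256
```

>>> carry_out(deltas=[0.0005, 0, 0, 0, 0, 0, 0.001, 0, 0, 0, 0, 0, 0.001, 0, 0, 0, 0, 0])

```text
t: 6.15
tool_pos: [0.5126, 0.0525, 0.2185]
eef_rot: [[0.0, -0.995, 0.099], [-0.0, 0.099, 0.995], [-1.0, -0.0, 0.0]]
force: [0.7, 0.4, -1.9]
gripper_width: 0.26
```

>>> carry_out(deltas=[0.0005, 0, 0, 0, 0, 0, 0.0005, 0, 0, 0, 0, 0, 0.0005, 0, 0, 0, 0, 0])

```text
t: 6.45
tool_pos: [0.5126, 0.0525, 0.218]
eef_rot: [[0.0, -0.995, 0.099], [0.0, 0.099, 0.995], [-1.0, -0.0, 0.0]]
force: [-0.0, 0.5, -3.1]
gripper_width: 0.258
```

>>> carry_out(deltas=[0.0005, 0, 0, 0, 0, 0, 0.0005, 0, 0, 0, 0, 0, 0.0005, 0, 0, 0, 0, 0])

```text
t: 6.75
tool_pos: [0.5126, 0.0525, 0.2175]
eef_rot: [[0.0, -0.995, 0.099], [-0.0, 0.099, 0.995], [-1.0, -0.0, 0.0]]
force: [0.8, 0.8, -2.2]
gripper_width: 0.254
```

>>> carry_out(deltas=[0.0005, 0, 0, 0, 0, 0, 0.0005, 0, 0, 0, 0, 0, 0.0005, 0, 0, 0, 0, 0])

```text
t: 7.05
tool_pos: [0.5127, 0.0525, 0.2172]
eef_rot: [[0.001, -0.995, 0.1], [-0.0, 0.1, 0.995], [-1.0, -0.001, 0.0]]
force: [-0.3, 0.2, 0.6]
gripper_width: 0.256
```

>>> carry_out(deltas=[0.0005, 0, 0, 0, 0, 0, 0.0005, 0, 0, 0, 0, 0, 0.0005, 0, 0, 0, 0, 0])

```text
t: 7.35
tool_pos: [0.5128, 0.0525, 0.2168]
eef_rot: [[0.001, -0.995, 0.099], [0.0, 0.099, 0.995], [-1.0, -0.001, 0.0]]
force: [-0.9, 0.7, 0.9]
gripper_width: 0.258
```

Contact is at a TCP height of about 217.2 mm, so the land is about 63 mm high. I'll press to 15 N, which should read about +12.5 against the -2.5 free reading.

>>> carry_out(deltas=[0.0005, 0, 0, 0, 0, 0, 0.0008, 0, 0, 0, 0, 0, 0.0008, 0, 0, 0, 0, 0])

```text
t: 7.65
tool_pos: [0.5129, 0.0526, 0.2161]
eef_rot: [[0.001, -0.995, 0.1], [0.0, 0.1, 0.995], [-1.0, -0.001, 0.0]]
force: [-1.4, 0.2, 3.9]
gripper_width: 0.256
```

```bash
python3 st.py 78 215.7
```

```text
row y 82.2 row x 0.4 z 216.14
t 7.65 tcp [0.5129 0.0526 0.2161] yaw 84.29 F [-1.36  0.18  3.86] w 0.256 q [  5.7  16.6 111.5  -0.   51.8 -78.6]
delta [ 0.0004  0.0004 -0.0042] [0.0009 0.0002 0.0014]
ft [ 0.07  0.18 -0.03]
```

>>> carry_out(deltas=[0.0005, 0, 0, 0, 0, 0, 0.0008, 0, 0, 0, 0, 0, 0.0008, 0, 0, 0, 0, 0])

```text
t: 7.95
tool_pos: [0.513, 0.0526, 0.2155]
eef_rot: [[0.001, -0.995, 0.1], [0.0, 0.1, 0.995], [-1.0, -0.001, 0.0]]
force: [-1.8, 1.0, 5.5]
gripper_width: 0.259
```

```bash
python3 st.py 78 215.7
```

```text
row y 82.3 row x 0.5 z 215.52
t 7.95 tcp [0.513  0.0526 0.2155] yaw 84.29 F [-1.77  0.96  5.5 ] w 0.259 q [  5.7  16.7 111.5  -0.   51.8 -78.6]
delta [-0.0002  0.0005 -0.0043] [0.0008 0.0003 0.0018]
ft [ 0.04  0.37 -0.05]
```

```bash
python3 - <<'E'
from h import *
save('scene','scene2'); save('wrist','wrist4')
im=cv2.imread('pics/scene2.png')[130:310,240:420]; cv2.imwrite('pics/s2c.png',cv2.resize(im,None,fx=3.3,fy=3.3,interpolation=cv2.INTER_CUBIC))
E
python3 st.py 78 215
```

```text
row y 82.2 row x 0.5 z 215.52
t 8.05 tcp [0.513  0.0526 0.2155] yaw 84.29 F [-1.94  0.18  4.94] w 0.256 q [  5.7  16.7 111.5  -0.   51.8 -78.6]
delta [ 0.0005  0.0005 -0.0042] [0.0009 0.0003 0.0016]
ft [0.06 0.33 0.02]
```

View pics/s2c.png

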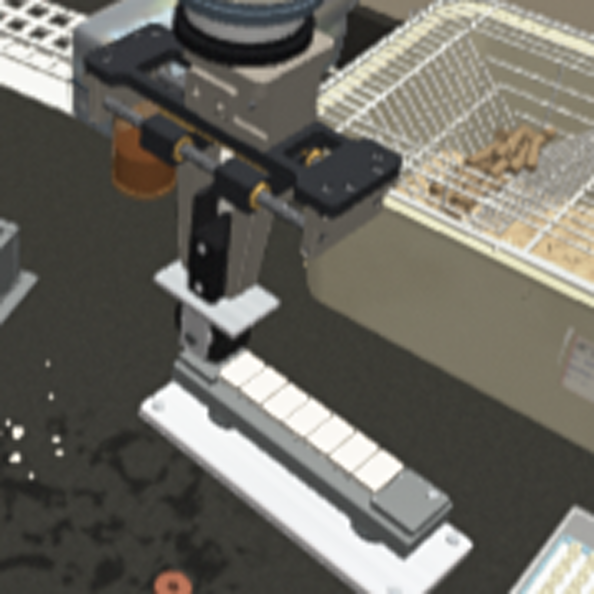

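View pics/wrist4.png

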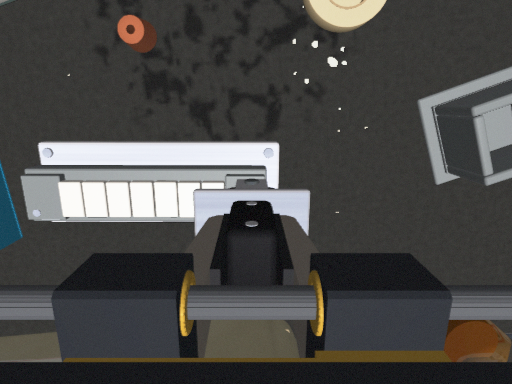

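Run:
```python
from h import *
from bed import bed
bed('wrist3',(.5043,-.0292),84.25)
bed('wrist4',(.5043,-.0292),84.25)
for n in('wrist2','wrist3','wrist4'):
    q=np.load(f'pics/{n}.npz'); d=q['d']
    print(n,'plate',np.median(d[194:205,198:225]),np.median(d[194:205,280:305]),'handle top',np.median(d[215:225,240:262]),np.median(d[235:250,235:270]))
    g=q['im'][:,250].astype(int).sum(1); print([int(x) for x in g[180:232:2]])
```

```text
wrist3 [(-88, 63.0, 147), (-82, 62.9, 144), (-76, 62.9, 141), (-72, 62.8, 146), (-54, 67.6, 149), (-36, 67.9, 145), (-18, 67.9, 149), (0, 67.9, 142), (18, 67.4, 151), (36, 68.2, 102), (54, 68.2, 91), (72, 63.4, 49), (76, 63.5, 36), (82, 63.5, 42), (88, 63.5, 36)]
wrist4 [(-88, 62.0, 208), (-82, 62.1, 211), (-76, 62.1, 209), (-72, 62.1, 215), (-54, 66.6, 219), (-36, 67.0, 222), (-18, 67.2, 222), (0, 67.0, 218), (18, 66.6, 220), (36, 67.4, 220), (54, 67.2, 23), (72, 62.6, 10)]
wrist2 plate 0.18789043 0.18788868 handle top 0.15263894 0.14077874
[139, 283, 283, 257, 260, 433, 589, 626, 630, 618, 459, 273, 429, 49, 44, 50, 60, 46, 18, 30, 87, 275, 281, 454, 55, 75]
wrist3 plate 0.18785071 0.18785417 handle top 0.152794 0.14072692
[159, 335, 328, 304, 308, 493, 669, 696, 693, 688, 524, 302, 493, 55, 39, 52, 58, 53, 56, 27, 121, 311, 332, 532, 65, 91]
wrist4 plate 0.18788408 0.18784487 handle top 0.15250169 0.14073291
[138, 291, 289, 270, 265, 445, 601, 642, 636, 628, 460, 267, 435, 23, 55, 50, 34, 5, 41, 54, 93, 264, 298, 467, 42, 71]
```

The bed has dropped about 0.85 mm, which matches the roughly 8 N measured. The roller sits in the same place in the wrist images, so it hasn't slipped in the grip. The extra travel is the compliance of the rubber wheel. I'll press on.

>>> carry_out(deltas=[0.0007, 0.0003, 0, 0, 0, 0.001, 0.0012, 0.0004, 0, 0, 0, 0.001, 0.0012, 0.0004, 0, 0, 0, 0.001])

```text
t: 8.35
tool_pos: [0.513, 0.0527, 0.2148]
eef_rot: [[0.001, -0.995, 0.099], [0.0, 0.099, 0.995], [-1.0, -0.001, 0.0]]
force: [-2.0, 0.3, 7.4]
gripper_width: 0.255
```

```bash
python3 st.py 78 214.4
```

```text
row y 82.4 row x 0.4 z 214.8
t 8.35 tcp [0.513  0.0527 0.2148] yaw 84.29 F [-1.98  0.33  7.38] w 0.255 q [  5.7  16.7 111.5   0.   51.7 -78.6]
delta [ 0.0004  0.0004 -0.0044] [0.0009 0.0006 0.0019]
ft [0.11 0.33 0.  ]
```

>>> carry_out(deltas=[0.0008, 0.0003, 0, 0, 0, 0.001, 0.0016, 0.0004, 0, 0, 0, 0.001, 0.0018, 0.0004, 0, 0, 0, 0.001, 0.0018, 0.0004, 0, 0, 0, 0.001])

```text
t: 8.75
tool_pos: [0.5132, 0.0528, 0.2139]
eef_rot: [[0.002, -0.995, 0.1], [0.001, 0.1, 0.995], [-1.0, -0.002, 0.001]]
force: [-2.8, -0.2, 11.8]
gripper_width: 0.26
```

```bash
python3 st.py 78 214; python3 -c "
from h import *
from bed import bed
save('wrist','wrist5'); bed('wrist5',(.5043,-.0292),84.25)
d=np.load('pics/wrist5.npz')['d'];print('plate',np.median(d[194:205,198:225]),np.median(d[194:205,280:305]),'handle top',np.median(d[215:225,240:262]))"
```

```text
row y 82.5 row x 0.6 z 213.88
t 8.75 tcp [0.5132 0.0528 0.2139] yaw 84.29 F [-2.79 -0.18 11.79] w 0.26 q [  5.7  16.8 111.6   0.   51.5 -78.6]
delta [-0.0001  0.0006 -0.0045] [0.0008 0.0011 0.0027]
ft [ 0.07  0.53 -0.02]
wrist5 [(-88, 61.3, 214), (-82, 61.3, 215), (-76, 61.4, 204), (-72, 61.4, 208), (-54, 66.1, 224), (-36, 66.3, 223), (-18, 66.6, 224), (0, 66.4, 220), (18, 65.9, 226), (36, 66.8, 226), (54, 66.3, 25), (72, 62.4, 11)]
plate 0.1878732 0.18788943 handle top 0.15237108
```

About 14.3 N now, with the bed down 1.5 mm. I'll start rolling toward -y in short calls. The droop offset of about 0.9 mm stays in each command to hold the pressure.

>>> carry_out(deltas=[0.0009, 0.0006, -0.001, 0, 0.001, 0.002, 0.0009, 0.0008, -0.002, 0, 0.001, 0.002, 0.0009, 0.0008, -0.003, 0, 0.001, 0.002, 0.0009, 0.0008, -0.004, 0, 0.001, 0.002, 0.0009, 0.0008, -0.005, 0, 0.001, 0.002])

```text
t: 9.3
tool_pos: [0.5126, 0.0481, 0.214]
eef_rot: [[0.002, -0.995, 0.1], [0.0, 0.1, 0.995], [-1.0, -0.002, 0.001]]
force: [-2.6, -0.0, 12.2]
gripper_width: 0.256
```

```bash
python3 st.py 72 213.9
```

```text
row y 77.7 row x 0.6 z 214.01
t 9.3 tcp [0.5126 0.0481 0.214 ] yaw 84.28 F [-2.63 -0.02 12.21] w 0.256 q [  5.2  16.7 111.7   0.   51.5 -79.1]
delta [ 0.0001  0.0006 -0.0057] [0.0006 0.0008 0.0031]
ft [ 0.16  0.45 -0.08]
```

>>> carry_out(deltas=[0.0009, 0.0008, -0.001, 0, 0.001, 0.003, 0.0009, 0.001, -0.002, 0, 0.001, 0.003, 0.0009, 0.001, -0.003, 0, 0.001, 0.003, 0.0009, 0.001, -0.004, 0, 0.001, 0.003, 0.0009, 0.001, -0.005, 0, 0.001, 0.003])

```text
t: 9.8
tool_pos: [0.5123, 0.0442, 0.2144]
eef_rot: [[0.003, -0.995, 0.101], [0.002, 0.101, 0.995], [-1.0, -0.003, 0.003]]
force: [-1.4, 6.9, 13.2]
gripper_width: 0.257
```

```bash
python3 st.py 66 213.9
```

```text
row y 73.9 row x 0.6 z 214.4
t 9.8 tcp [0.5123 0.0442 0.2144] yaw 84.23 F [-1.42  6.87 13.2 ] w 0.257 q [ 4.700e+00  1.660e+01  1.118e+02  1.000e-01  5.140e+01 -7.960e+01]
delta [ 0.0005  0.0006 -0.0079] [-0.0005  0.0032  0.0034]
ft [ 1.64  0.43 -0.02]
```

>>> carry_out(deltas=[0.0009, 0.0008, -0.002, 0, 0.003, 0.003, 0.0009, 0.001, -0.003, 0, 0.003, 0.003, 0.0009, 0.001, -0.004, 0, 0.003, 0.003, 0.0009, 0.001, -0.005, 0, 0.003, 0.003, 0.0009, 0.001, -0.006, 0, 0.003, 0.003])

```text
t: 10.3
tool_pos: [0.5116, 0.0391, 0.2146]
eef_rot: [[0.003, -0.995, 0.101], [0.002, 0.101, 0.995], [-1.0, -0.003, 0.002]]
force: [-1.7, 3.6, 12.3]
gripper_width: 0.253
```

```bash
python3 st.py 62 213.9
```

```text
row y 68.6 row x 0.5 z 214.63
t 10.3 tcp [0.5116 0.0391 0.2146] yaw 84.2 F [-1.75  3.64 12.3 ] w 0.253 q [ 4.200e+00  1.650e+01  1.119e+02  1.000e-01  5.140e+01 -8.010e+01]
delta [ 0.0007  0.0005 -0.0066] [-0.0012  0.0024  0.0034]
ft [ 0.82  0.41 -0.02]
```

>>> carry_out(deltas=[0.0011, 0.0006, -0.002, 0, 0.002, 0.003, 0.0012, 0.0008, -0.003, 0, 0.002, 0.003, 0.0012, 0.0008, -0.004, 0, 0.002, 0.003, 0.0012, 0.0008, -0.005, 0, 0.002, 0.003, 0.0012, 0.0008, -0.006, 0, 0.002, 0.003])

```text
t: 10.8
tool_pos: [0.5111, 0.0334, 0.2145]
eef_rot: [[0.003, -0.995, 0.101], [0.001, 0.101, 0.995], [-1.0, -0.002, 0.001]]
force: [-2.1, 0.6, 12.4]
gripper_width: 0.258
```

```bash
python3 st.py 57 213.9
```

```text
row y 62.9 row x 0.5 z 214.53
t 10.8 tcp [0.5111 0.0334 0.2145] yaw 84.19 F [-2.06  0.57 12.4 ] w 0.258 q [  3.5  16.4 112.    0.   51.4 -80.7]
delta [ 0.0006  0.0005 -0.0059] [-0.0013  0.0014  0.0031]
ft [ 0.27  0.44 -0.01]
```

>>> carry_out(deltas=[0.0011, 0.0006, -0.0015, 0, 0.001, 0.003, 0.0012, 0.0008, -0.0025, 0, 0.001, 0.003, 0.0012, 0.0008, -0.0035, 0, 0.001, 0.003, 0.0012, 0.0008, -0.0045, 0, 0.001, 0.003, 0.0012, 0.0008, -0.0055, 0, 0.001, 0.003])

```text
t: 11.3
tool_pos: [0.5107, 0.0284, 0.2145]
eef_rot: [[0.002, -0.995, 0.102], [0.001, 0.102, 0.995], [-1.0, -0.002, 0.002]]
force: [-2.1, 3.5, 14.5]
gripper_width: 0.255
```

```bash
python3 st.py 53 213.9
```

```text
row y 58.0 row x 0.5 z 214.55
t 11.3 tcp [0.5107 0.0284 0.2145] yaw 84.16 F [-2.07  3.49 14.55] w 0.255 q [ 3.000e+00  1.640e+01  1.121e+02  1.000e-01  5.140e+01 -8.120e+01]
delta [ 0.0006  0.0005 -0.005 ] [-0.0019  0.0021  0.0029]
ft [ 1.17  0.55 -0.04]
```

>>> carry_out(deltas=[0.001, 0.0006, -0.002, 0, 0.002, 0.003, 0.001, 0.0008, -0.003, 0, 0.002, 0.003, 0.001, 0.0008, -0.004, 0, 0.002, 0.003, 0.001, 0.0008, -0.005, 0, 0.002, 0.003, 0.001, 0.0008, -0.006, 0, 0.002, 0.003])

```text
t: 11.8
tool_pos: [0.5103, 0.0234, 0.2148]
eef_rot: [[0.003, -0.995, 0.102], [0.002, 0.102, 0.995], [-1.0, -0.002, 0.002]]
force: [-2.1, 5.9, 14.7]
gripper_width: 0.256
```

```bash
python3 st.py 48 213.9; python3 -c "
from h import *
save('scene','scene3');save('wrist','wrist6')
a=cv2.imread('pics/scene3.png')[190:310,270:390]; cv2.imwrite('pics/s3c.png',cv2.resize(a,None,fx=4.5,fy=4.5,interpolation=cv2.INTER_CUBIC))
from bed import bed
bed('wrist6',(.5043,-.0292),84.25);bed('scene3',(.5043,-.0292),84.25)
d=np.load('pics/wrist6.npz')['d'];print('plate',np.median(d[194:205,198:225]),np.median(d[194:205,280:305]),'handle top',np.median(d[215:225,240:262]))"
```

```text
row y 52.9 row x 0.7 z 214.84
t 11.8 tcp [0.5103 0.0234 0.2148] yaw 84.12 F [-2.08  5.95 14.74] w 0.256 q [ 2.400e+00  1.630e+01  1.122e+02  1.000e-01  5.140e+01 -8.180e+01]
delta [ 0.0009  0.0006 -0.0049] [-0.0028  0.0029  0.0029]
ft [ 1.19  0.53 -0.07]
wrist6 [(-88, 61.2, 195), (-82, 61.1, 215), (-76, 61.2, 211), (-72, 61.2, 201), (-54, 65.9, 219), (-36, 66.0, 220), (-18, 66.2, 220), (0, 66.2, 222), (18, 65.4, 25), (36, 63.9, 32), (72, 61.8, 37), (76, 61.6, 38), (82, 62.0, 36), (88, 61.5, 39)]
scene3 [(-88, 62.0, 27), (-82, 61.8, 28), (-76, 61.8, 30), (-72, 61.6, 30), (-54, 66.4, 29), (-36, 66.5, 33), (-18, 66.6, 31), (0, 66.8, 25), (18, 66.0, 26), (36, 65.3, 29), (54, 60.3, 1), (72, 71.1, 15), (76, 62.9, 13), (82, 61.4, 12), (88, 62.7, 16)]
plate 0.18786114 0.18782476 handle top 0.1523875
```

View pics/s3c.png

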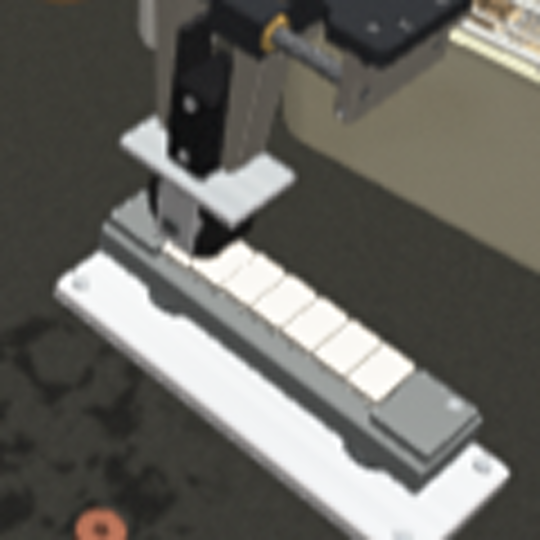

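The scene and wrist views confirm it's working: cap 5 is partly down, the wheel sits over cap 6, and the bed is about 1.7 mm down. The next cap shares the load, so I'll hold about 18 N in total.

>>> carry_out(deltas=[0.0013, 0.0008, -0.002, 0, 0.002, 0.003, 0.0014, 0.001, -0.003, 0, 0.002, 0.003, 0.0014, 0.001, -0.004, 0, 0.002, 0.003, 0.0014, 0.001, -0.005, 0, 0.002, 0.003, 0.0014, 0.001, -0.006, 0, 0.002, 0.003])

```text
t: 12.4
tool_pos: [0.5096, 0.0178, 0.2147]
eef_rot: [[0.002, -0.995, 0.103], [0.001, 0.103, 0.995], [-1.0, -0.002, 0.002]]
force: [-1.5, 2.6, 16.6]
gripper_width: 0.257
```

```bash
python3 st.py 43 213.9
```

```text
row y 47.3 row x 0.6 z 214.72
t 12.4 tcp [0.5096 0.0178 0.2147] yaw 84.11 F [-1.53  2.62 16.57] w 0.257 q [ 1.800e+00  1.620e+01  1.123e+02  1.000e-01  5.140e+01 -8.240e+01]
delta [ 0.0008  0.0005 -0.0043] [-0.0031  0.002   0.0029]
ft [ 0.58  0.58 -0.03]
```

>>> carry_out(deltas=[0.0012, 0.0006, -0.002, -0.003, 0.002, 0.003, 0.0012, 0.0008, -0.003, -0.003, 0.002, 0.003, 0.0012, 0.0008, -0.004, -0.003, 0.002, 0.003, 0.0012, 0.0008, -0.005, -0.003, 0.002, 0.003])

```text
t: 12.8
tool_pos: [0.5091, 0.013, 0.2147]
eef_rot: [[0.002, -0.995, 0.1], [0.0, 0.1, 0.995], [-1.0, -0.002, 0.0]]
force: [-3.0, 1.4, 15.4]
gripper_width: 0.258
```

```bash
python3 st.py 38 213.9
```

```text
row y 42.5 row x 0.6 z 214.72
t 12.8 tcp [0.5091 0.013  0.2147] yaw 84.24 F [-3.02  1.37 15.39] w 0.258 q [  1.3  16.2 112.3   0.   51.4 -83. ]
delta [ 0.0008  0.0006 -0.0045] [-0.0002  0.0006  0.0025]
ft [ 0.22  0.58 -0.03]
```

>>> carry_out(deltas=[0.0012, 0.0006, -0.002, -0.001, 0.002, 0.003, 0.0012, 0.0008, -0.003, -0.001, 0.002, 0.003, 0.0012, 0.0008, -0.004, -0.001, 0.002, 0.003, 0.0012, 0.0008, -0.005, -0.001, 0.002, 0.003, 0.0012, 0.0008, -0.006, -0.001, 0.002, 0.003])

```text
t: 13.3
tool_pos: [0.5088, 0.0079, 0.215]
eef_rot: [[0.002, -0.995, 0.1], [0.001, 0.1, 0.995], [-1.0, -0.002, 0.001]]
force: [-1.7, 6.5, 15.9]
gripper_width: 0.258
```

```bash
python3 st.py 33 213.9
cat > prof.py <<'E'
from h import *
import sys
n=sys.argv[1]; save('wrist',n)
im,d,P=pts(n);a=np.radians(84.25);y=np.array([np.cos(a),np.sin(a)]);x=np.array([y[1],-y[0]]);q=P[...,:2]-np.array([.5043,-.0292]);X=q@x*1000;Y=q@y*1000;Z=P[...,2]*1000
for yy in list(range(-90,95,6)):
    m=(d>0)&(X<-4)&(X>-13)&(abs(Y-yy)<2)&(Z>50)&(Z<75)
    if m.sum()>3: print(yy,'%.1f'%np.median(Z[m]),int(m.sum()),end=' | ')
E
python3 prof.py wrist7
```

```text
row y 37.4 row x 0.7 z 214.97
t 13.3 tcp [0.5088 0.0079 0.215 ] yaw 84.24 F [-1.67  6.51 15.87] w 0.258 q [ 7.000e-01  1.610e+01  1.124e+02  1.000e-01  5.140e+01 -8.360e+01]
delta [ 0.0011  0.0007 -0.0044] [-0.0003  0.0014  0.0028]
ft [ 1.48  0.54 -0.03]
-90 61.0 56 | -84 61.0 65 | -78 60.9 57 | -72 61.1 59 | -66 61.0 55 | -60 65.4 62 | -54 65.7 60 | -48 65.5 63 | -42 65.7 68 | -36 65.7 65 | -30 65.8 65 | -24 66.1 62 | -18 66.0 68 | -12 66.1 69 | -6 65.9 53 | 0 65.8 37 | 6 66.0 31 | 12 65.0 35 | 18 64.9 35 | 24 65.1 35 | 54 61.5 40 | 60 61.5 37 | 66 61.5 41 | 72 61.4 38 | 78 61.5 38 | 84 61.4 54 | 90 61.6 60 |
```

View pics/wrist7.png

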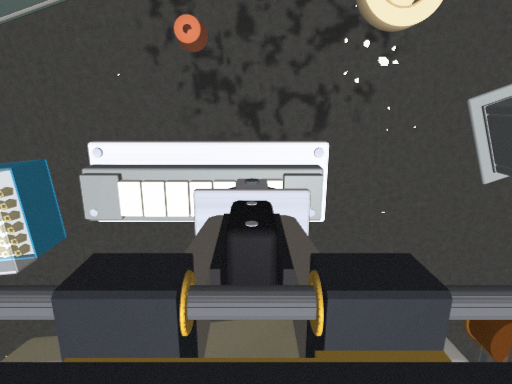

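Cap 6 now reads 61.5 mm, the same as the land, so it's fully home. I'll continue with longer strokes.

>>> carry_out(deltas=[0.0012, 0.0008, -0.002, 0, 0.001, 0.003, 0.0012, 0.001, -0.003, 0, 0.001, 0.003, 0.0012, 0.001, -0.004, 0, 0.001, 0.003, 0.0012, 0.001, -0.005, 0, 0.001, 0.003, 0.0012, 0.001, -0.006, 0, 0.001, 0.003, 0.0012, 0.001, -0.007, 0, 0.001, 0.003, 0.0012, 0.001, -0.008, 0, 0.001, 0.003, 0.0012, 0.001, -0.009, 0, 0.001, 0.003])

```text
t: 14.15
tool_pos: [0.5078, -0.0007, 0.2151]
eef_rot: [[0.002, -0.995, 0.101], [0.001, 0.101, 0.995], [-1.0, -0.002, 0.001]]
force: [-3.1, 1.2, 15.2]
gripper_width: 0.259
```

```bash
python3 st.py 24 213.9
```

```text
row y 28.7 row x 0.7 z 215.06
t 14.15 tcp [ 0.5078 -0.0007  0.2151] yaw 84.23 F [-3.13  1.2  15.24] w 0.259 q [-3.000e-01  1.600e+01  1.125e+02  1.000e-01  5.130e+01 -8.450e+01]
delta [ 0.0011  0.0007 -0.0047] [-0.0005  0.0014  0.0027]
ft [ 0.53  0.57 -0.  ]
```

>>> carry_out(deltas=[0.0012, 0.001, -0.0015, -0.001, 0.001, 0.003, 0.0012, 0.001, -0.0025, -0.001, 0.001, 0.003, 0.0012, 0.001, -0.0035, -0.001, 0.001, 0.003, 0.0012, 0.001, -0.0045, -0.001, 0.001, 0.003, 0.0012, 0.001, -0.0055, -0.001, 0.001, 0.003, 0.0012, 0.001, -0.0065, -0.001, 0.001, 0.003, 0.0012, 0.001, -0.0075, -0.001, 0.001, 0.003, 0.0012, 0.001, -0.0085, -0.001, 0.001, 0.003])

```text
t: 14.95
tool_pos: [0.507, -0.0086, 0.2152]
eef_rot: [[0.002, -0.995, 0.1], [0.002, 0.1, 0.995], [-1.0, -0.002, 0.002]]
force: [-1.8, 4.3, 15.6]
gripper_width: 0.261
```

```bash
python3 st.py 15 213.9
```

```text
row y 20.8 row x 0.7 z 215.19
t 14.95 tcp [ 0.507  -0.0086  0.2152] yaw 84.23 F [-1.8   4.34 15.61] w 0.261 q [-1.200e+00  1.600e+01  1.126e+02  1.000e-01  5.130e+01 -8.550e+01]
delta [ 0.0013  0.0007 -0.0058] [-0.0004  0.0023  0.0029]
ft [1.32 0.46 0.02]
```

>>> carry_out(deltas=[0.0012, 0.001, -0.002, -0.001, 0.002, 0.003, 0.0012, 0.001, -0.003, -0.001, 0.002, 0.003, 0.0012, 0.001, -0.004, -0.001, 0.002, 0.003, 0.0012, 0.001, -0.005, -0.001, 0.002, 0.003, 0.0012, 0.001, -0.006, -0.001, 0.002, 0.003, 0.0012, 0.001, -0.007, -0.001, 0.002, 0.003, 0.0012, 0.001, -0.008, -0.001, 0.002, 0.003, 0.0012, 0.001, -0.009, -0.001, 0.002, 0.003])

```text
t: 15.75
tool_pos: [0.5062, -0.0171, 0.2153]
eef_rot: [[0.003, -0.995, 0.1], [0.001, 0.1, 0.995], [-1.0, -0.003, 0.001]]
force: [-1.3, 3.3, 13.7]
gripper_width: 0.256
```

```bash
python3 st.py 7 213.9; python3 prof.py wrist8;python3 -c "
import numpy as np
for n in (6,7,8):
  d=np.load(f'pics/wrist{n}.npz')['d'];print('plate',np.median(d[194:205,198:225]),np.median(d[194:205,280:305]),'handle top',np.median(d[215:225,240:262]))"
```

```text
row y 12.2 row x 0.6 z 215.3
t 15.75 tcp [ 0.5062 -0.0171  0.2153] yaw 84.26 F [-1.33  3.3  13.7 ] w 0.256 q [-2.100e+00  1.590e+01  1.127e+02  1.000e-01  5.130e+01 -8.640e+01]
delta [ 0.0014  0.0006 -0.0052] [0.0003 0.0015 0.0032]
ft [ 0.62  0.4  -0.02]
-90 60.9 60 | -84 61.2 55 | -78 61.2 57 | -72 61.0 59 | -66 60.8 61 | -60 65.5 62 | -54 65.6 63 | -48 65.6 73 | -42 66.1 59 | -36 65.9 62 | -30 66.0 41 | -24 66.1 35 | -18 66.0 35 | -12 66.5 34 | -6 61.9 35 | 0 62.2 29 | 24 61.3 5 | 30 61.4 38 | 36 61.3 38 | 42 61.3 39 | 48 61.3 40 | 54 61.4 40 | 60 61.4 60 | 66 61.7 56 | 72 61.5 60 | 78 61.6 57 | 84 61.6 57 | 90 61.4 59 | plate 0.18786114 0.18782476 handle top 0.1523875
plate 0.18777017 0.18778524 handle top 0.15243533
plate 0.18781552 0.18782362 handle top 0.15232024
```

Caps 6, 5 and 4 are home at the land's level, and cap 3 is nearly down. The roller is still steady in the grip. Continuing.

>>> carry_out(deltas=[0.0014, 0.001, -0.002, 0, 0.001, 0.003, 0.0014, 0.001, -0.003, 0, 0.001, 0.003, 0.0014, 0.001, -0.004, 0, 0.001, 0.003, 0.0014, 0.001, -0.005, 0, 0.001, 0.003, 0.0014, 0.001, -0.006, 0, 0.001, 0.003, 0.0014, 0.001, -0.007, 0, 0.001, 0.003, 0.0014, 0.001, -0.008, 0, 0.001, 0.003, 0.0014, 0.001, -0.009, 0, 0.001, 0.003])

```text
t: 16.6
tool_pos: [0.5053, -0.026, 0.2152]
eef_rot: [[0.003, -0.995, 0.1], [0.001, 0.1, 0.995], [-1.0, -0.003, 0.001]]
force: [-1.3, 3.8, 14.8]
gripper_width: 0.256
```

```bash
python3 st.py -2 213.9
```

```text
row y 3.3 row x 0.6 z 215.19
t 16.6 tcp [ 0.5053 -0.026   0.2152] yaw 84.25 F [-1.29  3.77 14.84] w 0.256 q [-3.100e+00  1.590e+01  1.127e+02  1.000e-01  5.130e+01 -8.740e+01]
delta [ 0.0013  0.0006 -0.0053] [-0.0001  0.0012  0.0034]
ft [ 0.76  0.51 -0.  ]
```

>>> carry_out(deltas=[0.0013, 0.001, -0.002, 0, 0.001, 0.003, 0.0013, 0.001, -0.003, 0, 0.001, 0.003, 0.0013, 0.001, -0.004, 0, 0.001, 0.003, 0.0013, 0.001, -0.005, 0, 0.001, 0.003, 0.0013, 0.001, -0.006, 0, 0.001, 0.003, 0.0013, 0.001, -0.007, 0, 0.001, 0.003, 0.0013, 0.001, -0.008, 0, 0.001, 0.003, 0.0013, 0.001, -0.009, 0, 0.001, 0.003])

```text
t: 17.4
tool_pos: [0.5044, -0.0345, 0.2152]
eef_rot: [[0.003, -0.995, 0.101], [0.001, 0.101, 0.995], [-1.0, -0.003, 0.001]]
force: [-0.9, 3.3, 14.8]
gripper_width: 0.251
```

```bash
python3 st.py -11 213.9
```

```text
row y -5.2 row x 0.7 z 215.22
t 17.4 tcp [ 0.5044 -0.0345  0.2152] yaw 84.23 F [-0.89  3.33 14.84] w 0.251 q [-4.100e+00  1.580e+01  1.128e+02  1.000e-01  5.120e+01 -8.840e+01]
delta [ 0.0013  0.0007 -0.0058] [-0.0004  0.0015  0.0037]
ft [ 0.72  0.5  -0.04]
```

>>> carry_out(deltas=[0.0013, 0.001, -0.002, 0, 0.001, 0.004, 0.0013, 0.001, -0.003, 0, 0.001, 0.004, 0.0013, 0.001, -0.004, 0, 0.001, 0.004, 0.0013, 0.001, -0.005, 0, 0.001, 0.004, 0.0013, 0.001, -0.006, 0, 0.001, 0.004, 0.0013, 0.001, -0.007, 0, 0.001, 0.004, 0.0013, 0.001, -0.008, 0, 0.001, 0.004, 0.0013, 0.001, -0.009, 0, 0.001, 0.004])

```text
t: 18.2
tool_pos: [0.5035, -0.0434, 0.2151]
eef_rot: [[0.002, -0.995, 0.1], [0.0, 0.1, 0.995], [-1.0, -0.002, 0.0]]
force: [-1.8, -0.4, 14.3]
gripper_width: 0.256
```

```bash
python3 st.py -20 213.9
```

```text
row y -14.2 row x 0.6 z 215.14
t 18.2 tcp [ 0.5035 -0.0434  0.2151] yaw 84.23 F [-1.82 -0.38 14.33] w 0.256 q [ -5.1  15.8 112.8   0.   51.3 -89.4]
delta [ 0.0012  0.0006 -0.0058] [-0.0004  0.0005  0.0028]
ft [ 0.13  0.46 -0.04]
```

>>> carry_out(deltas=[0.0013, 0.001, -0.002, 0, 0.001, 0.003, 0.0013, 0.001, -0.003, 0, 0.001, 0.003, 0.0013, 0.001, -0.004, 0, 0.001, 0.003, 0.0013, 0.001, -0.005, 0, 0.001, 0.003, 0.0013, 0.001, -0.006, 0, 0.001, 0.003, 0.0013, 0.001, -0.007, 0, 0.001, 0.003, 0.0013, 0.001, -0.008, 0, 0.001, 0.003, 0.0013, 0.001, -0.009, 0, 0.001, 0.003])

```text
t: 19.0
tool_pos: [0.5026, -0.052, 0.2151]
eef_rot: [[0.002, -0.995, 0.101], [0.0, 0.101, 0.995], [-1.0, -0.002, 0.001]]
force: [-1.6, 3.7, 12.8]
gripper_width: 0.256
```

```bash
python3 st.py -28 213.9; python3 prof.py wrist9
```

```text
row y -22.8 row x 0.6 z 215.05
t 19.0 tcp [ 0.5026 -0.052   0.2151] yaw 84.21 F [-1.64  3.69 12.78] w 0.256 q [ -6.1  15.8 112.8   0.   51.2 -90.3]
delta [ 0.0011  0.0006 -0.0052] [-0.0009  0.0007  0.0031]
ft [ 0.77  0.27 -0.02]
-90 61.1 58 | -84 61.3 60 | -78 61.1 62 | -72 61.2 59 | -66 61.2 47 | -60 65.4 33 | -54 65.8 36 | -48 65.9 34 | -42 62.7 35 | -36 63.2 35 | -6 61.6 35 | 0 61.6 39 | 6 61.2 39 | 12 61.4 41 | 18 61.4 39 | 24 61.4 56 | 30 61.6 60 | 36 61.6 56 | 42 61.6 62 | 48 61.6 62 | 54 61.5 59 | 60 61.6 58 | 66 61.5 61 | 72 61.6 62 | 78 61.7 58 | 84 61.6 58 | 90 61.9 56 |
```

>>> carry_out(deltas=[0.0015, 0.001, -0.002, 0, 0.001, 0.003, 0.0015, 0.001, -0.003, 0, 0.001, 0.003, 0.0015, 0.001, -0.004, 0, 0.001, 0.003, 0.0015, 0.001, -0.005, 0, 0.001, 0.003, 0.0015, 0.001, -0.006, 0, 0.001, 0.003, 0.0015, 0.001, -0.007, 0, 0.001, 0.003, 0.0015, 0.001, -0.008, 0, 0.001, 0.003, 0.0015, 0.001, -0.009, 0, 0.001, 0.003])

```text
t: 19.85
tool_pos: [0.5018, -0.0612, 0.2148]
eef_rot: [[0.003, -0.995, 0.101], [-0.001, 0.101, 0.995], [-1.0, -0.003, -0.001]]
force: [-2.0, 0.4, 14.2]
gripper_width: 0.264
```

```bash
python3 st.py -37 213.9
```

```text
row y -32.1 row x 0.7 z 214.84
t 19.85 tcp [ 0.5018 -0.0612  0.2148] yaw 84.22 F [-1.96  0.41 14.15] w 0.264 q [ -7.1  15.9 112.8  -0.   51.2 -91.3]
delta [ 0.0009  0.0007 -0.0049] [-0.0007 -0.0006  0.0036]
ft [0.03 0.42 0.01]
```

>>> carry_out(deltas=[0.0014, 0.001, -0.002, 0, 0.001, 0.003, 0.0014, 0.001, -0.003, 0, 0.001, 0.003, 0.0014, 0.001, -0.004, 0, 0.001, 0.003, 0.0014, 0.001, -0.005, 0, 0.001, 0.003, 0.0014, 0.001, -0.006, 0, 0.001, 0.003, 0.0014, 0.001, -0.007, 0, 0.001, 0.003, 0.0014, 0.001, -0.008, 0, 0.001, 0.003, 0.0014, 0.001, -0.009, 0, 0.001, 0.003])

```text
t: 20.65
tool_pos: [0.5009, -0.0697, 0.2146]
eef_rot: [[0.003, -0.995, 0.101], [-0.001, 0.101, 0.995], [-1.0, -0.003, -0.0]]
force: [-1.0, 3.4, 13.6]
gripper_width: 0.259
```

```bash
python3 st.py -46 213.9
```

```text
row y -40.6 row x 0.7 z 214.58
t 20.65 tcp [ 0.5009 -0.0697  0.2146] yaw 84.2 F [-0.97  3.42 13.6 ] w 0.259 q [ -8.1  15.9 112.8  -0.   51.2 -92.3]
delta [ 0.0007  0.0007 -0.0054] [-0.0012 -0.0005  0.0036]
ft [ 0.78  0.34 -0.  ]
```

>>> carry_out(deltas=[0.0014, 0.001, -0.002, -0.001, 0, 0.003, 0.0014, 0.001, -0.003, -0.001, 0, 0.003, 0.0014, 0.001, -0.004, -0.001, 0, 0.003, 0.0014, 0.001, -0.005, -0.001, 0, 0.003, 0.0014, 0.001, -0.006, -0.001, 0, 0.003, 0.0014, 0.001, -0.007, -0.001, 0, 0.003, 0.0014, 0.001, -0.008, -0.001, 0, 0.003, 0.0014, 0.001, -0.009, -0.001, 0, 0.003])

```text
t: 21.45
tool_pos: [0.4999, -0.0788, 0.2144]
eef_rot: [[0.003, -0.995, 0.1], [-0.001, 0.1, 0.995], [-1.0, -0.003, -0.001]]
force: [-1.6, -0.2, 13.1]
gripper_width: 0.255
```

```bash
python3 st.py -55 213.9
```

```text
row y -49.8 row x 0.6 z 214.35
t 21.45 tcp [ 0.4999 -0.0788  0.2144] yaw 84.24 F [-1.63 -0.15 13.14] w 0.255 q [ -9.1  15.9 112.7  -0.   51.1 -93.3]
delta [ 0.0005  0.0006 -0.0052] [-0.0001 -0.0008  0.0038]
ft [ 0.02  0.43 -0.01]
```

>>> carry_out(deltas=[0.0016, 0.001, -0.0015, 0, 0, 0.003, 0.0016, 0.001, -0.0025, 0, 0, 0.003, 0.0016, 0.001, -0.0035, 0, 0, 0.003, 0.0016, 0.001, -0.0045, 0, 0, 0.003, 0.0016, 0.001, -0.0055, 0, 0, 0.003, 0.0016, 0.001, -0.0065, 0, 0, 0.003, 0.0016, 0.001, -0.0075, 0, 0, 0.003, 0.0016, 0.001, -0.0085, 0, 0, 0.003])

```text
t: 22.25
tool_pos: [0.499, -0.0874, 0.214]
eef_rot: [[0.003, -0.995, 0.1], [-0.001, 0.1, 0.995], [-1.0, -0.003, -0.001]]
force: [-0.8, 0.7, 14.5]
gripper_width: 0.259
```

```bash
python3 st.py -64 213.9; python3 prof.py wrist10
```

```text
row y -58.5 row x 0.6 z 213.95
t 22.25 tcp [ 0.499  -0.0874  0.214 ] yaw 84.25 F [-0.8   0.67 14.55] w 0.259 q [-1.010e+01  1.600e+01  1.127e+02 -1.000e-01  5.110e+01 -9.430e+01]
delta [ 0.0001  0.0006 -0.0055] [ 0.     -0.0012  0.0039]
ft [ 0.02  0.38 -0.05]
-90 61.0 35 | -84 60.9 35 | -78 61.2 36 | -72 61.3 36 | -42 61.1 37 | -36 61.2 36 | -30 61.5 36 | -24 61.3 38 | -18 61.4 40 | -12 61.4 53 | -6 61.2 57 | 0 61.4 58 | 6 61.5 60 | 12 61.3 59 | 18 61.3 61 | 24 61.2 58 | 30 61.4 57 | 36 61.3 60 | 42 61.4 59 | 48 61.6 58 | 54 61.6 59 | 60 61.6 56 | 66 61.4 58 | 72 61.7 62 | 78 61.4 60 | 84 61.6 60 | 90 61.6 58 |
```

All the caps behind the wheel are level with the lands. Now I'll roll off onto the -y land.

>>> carry_out(deltas=[0.0012, 0.001, -0.002, 0, 0, 0.003, 0.0012, 0.001, -0.004, 0, 0, 0.003, 0.0012, 0.001, -0.006, 0, 0, 0.003, 0.0012, 0.001, -0.008, 0, 0, 0.003, 0.0012, 0.001, -0.01, 0, 0, 0.003, 0.0012, 0.001, -0.012, 0, 0, 0.003, 0.0012, 0.001, -0.014, 0, 0, 0.003, 0.0012, 0.001, -0.016, 0, 0, 0.003, 0.0012, 0.001, -0.018, 0, 0, 0.003, 0.0012, 0.001, -0.02, 0, 0, 0.003, 0.0012, 0.001, -0.021, 0, 0, 0.003])

```text
t: 23.4
tool_pos: [0.4968, -0.1087, 0.2137]
eef_rot: [[0.003, -0.995, 0.1], [-0.002, 0.1, 0.995], [-1.0, -0.003, -0.002]]
force: [0.0, 0.4, 10.0]
gripper_width: 0.258
```

```bash
python3 st.py -79 213.9; python3 prof.py wrist11
```

```text
row y -79.9 row x 0.5 z 213.71
t 23.4 tcp [ 0.4968 -0.1087  0.2137] yaw 84.25 F [0.05 0.38 9.98] w 0.258 q [-1.250e+01  1.620e+01  1.125e+02 -1.000e-01  5.110e+01 -9.670e+01]
delta [-0.0002  0.0005  0.0009] [ 0.     -0.0019  0.0038]
ft [0.   0.2  0.02]
-90 61.5 7 | -66 61.7 28 | -60 61.4 36 | -54 61.4 42 | -48 61.7 37 | -42 61.6 36 | -36 61.9 42 | -30 61.6 59 | -24 61.7 60 | -18 61.6 60 | -12 61.7 57 | -6 61.6 61 | 0 61.6 61 | 6 61.7 60 | 12 61.8 65 | 18 61.6 58 | 24 61.7 59 | 30 61.9 62 | 36 61.7 60 | 42 62.0 60 | 48 61.7 62 | 54 61.8 61 | 60 61.7 55 | 66 61.8 66 | 72 62.0 63 | 78 62.0 62 | 84 62.0 60 | 90 62.0 62 |
```

Every cap is level with the lands and cap 0 is home too. I'll lift straight off.

>>> carry_out(deltas=[-0.005, 0, 0, 0, 0, 0.003, -0.02, 0, 0, 0, -0.002, 0.003, -0.04, 0, 0, 0, -0.002, 0.003, -0.056, 0, 0, 0, -0.002, 0.003, -0.056, 0, 0, 0, -0.002, 0.003])

```text
t: 23.95
tool_pos: [0.4974, -0.1089, 0.2712]
eef_rot: [[0.003, -0.995, 0.1], [-0.001, 0.1, 0.995], [-1.0, -0.003, -0.0]]
force: [-0.6, -0.6, -2.3]
gripper_width: 0.261
```

```bash
python3 prof.py wrist12; python3 -c "
from h import *
save('scene','scene4')
a=cv2.imread('pics/scene4.png')[190:330,260:400]; cv2.imwrite('pics/s4c.png',cv2.resize(a,None,fx=4,fy=4,interpolation=cv2.INTER_CUBIC))
d=np.load('pics/wrist12.npz')['d'];print('plate',np.median(d[194:205,198:225]),np.median(d[194:205,280:305]),'handle top',np.median(d[215:225,240:262]))
delta((.4823,.2629,.27),103.77)
"
```

```text
-90 62.6 44 | -84 62.7 38 | -78 62.9 37 | -72 62.6 44 | -66 62.7 40 | -60 62.8 49 | -54 63.0 39 | -48 63.0 40 | -42 62.9 39 | -36 62.9 42 | -30 62.9 42 | -24 63.0 41 | -18 62.9 43 | -12 62.9 41 | -6 62.9 44 | 0 62.7 41 | 6 62.9 39 | 12 63.1 43 | 18 63.0 43 | 24 62.8 39 | 30 63.0 47 | 36 63.1 45 | 42 62.8 41 | 48 63.1 42 | 54 63.2 45 | 60 63.3 38 | 66 63.2 40 | 72 63.2 43 | 78 63.3 43 | 84 63.1 44 | 90 63.3 44 | plate 0.18784298 0.18782091 handle top 0.15268476
t 24.05 tcp [ 0.4963 -0.1086  0.2691] yaw 84.25 F [ 0.29 -0.13 -2.54] w 0.26 q [-12.5  12.  109.7   0.   58.3 -96.8]
delta [-0.0009  0.0512  0.3683] [-4.337e-01 -0.000e+00  4.000e-04]
```

View pics/s4c.png

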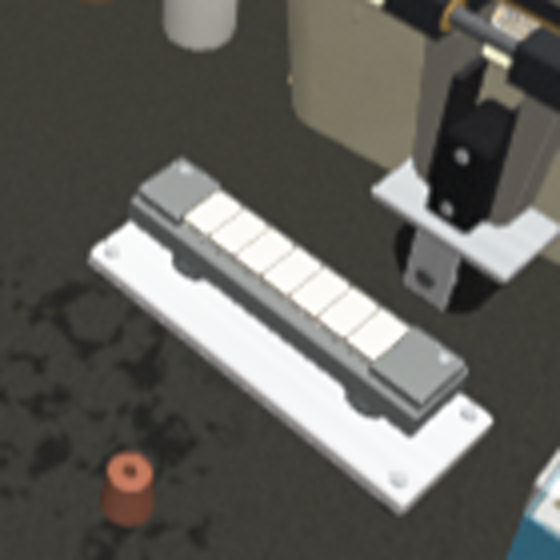

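View pics/wrist12.png

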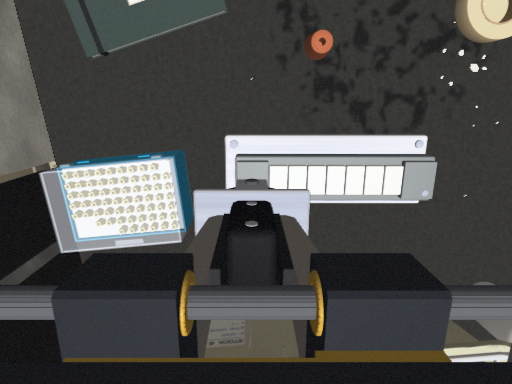

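All seven caps are flush, at 62.7–63.3 mm, matching the lands on either side. The roller sits in the hand exactly as when it was picked up. Back to above the stand.

>>> carry_out(deltas=[-0.001, 0.005, 0.035, -0.04, 0, 0, -0.001, 0.011, 0.08, -0.09, 0, 0, -0.001, 0.018, 0.128, -0.15, 0, 0, -0.001, 0.024, 0.175, -0.21, 0, 0, -0.001, 0.031, 0.222, -0.26, 0, 0, -0.001, 0.037, 0.269, -0.32, 0, 0, -0.001, 0.043, 0.312, -0.37, 0, 0, -0.001, 0.048, 0.345, -0.41, 0, 0, -0.001, 0.0512, 0.368, -0.4337, 0, 0, -0.001, 0.0512, 0.368, -0.4337, 0, 0, -0.001, 0.0512, 0.368, -0.4337, 0, 0, -0.001, 0.0512, 0.368, -0.4337, 0, 0])

```text
t: 25.25
tool_pos: [0.4819, 0.2616, 0.2693]
eef_rot: [[-0.001, -0.971, -0.237], [-0.001, -0.237, 0.971], [-1.0, 0.001, -0.001]]
force: [-0.3, -0.1, -3.2]
gripper_width: 0.259
```

Run:
```python
from h import *
delta((.4823,.2629,.23),103.77)
save('scene','scene5'); save('wrist','wrist13')
a=cv2.imread('pics/scene5.png')[130:240,170:290]; cv2.imwrite('pics/s5c.png',cv2.resize(a,None,fx=5,fy=5,interpolation=cv2.INTER_CUBIC))
A=np.load('pics/wrist2.npz')['im'].astype(np.uint8);B=np.load('pics/wrist13.npz')['im'].astype(np.uint8)
g=[cv2.cvtColor(x[185:285,190:315],cv2.COLOR_RGB2GRAY).astype(np.float32) for x in(A,B)]
print(cv2.phaseCorrelate(g[0],g[1]))
```

```text
t 25.25 tcp [0.4819 0.2616 0.2693] yaw 103.73 F [-0.29 -0.12 -3.24] w 0.259 q [ 28.4  15.5 104.9  -0.   59.7 -75.4]
delta [ 0.0393 -0.0007  0.0012] [-0.0009 -0.0011 -0.0016]
((0.6236999451659244, 0.015940667949053022), 1.0101090365600587)
```

View pics/s5c.png

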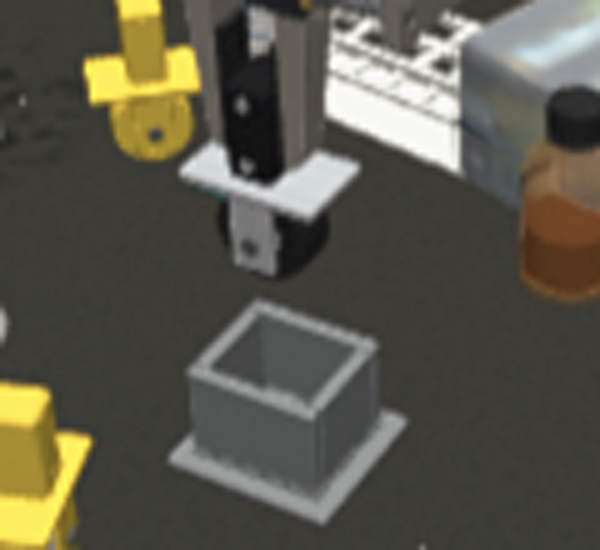

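View pics/wrist13.png

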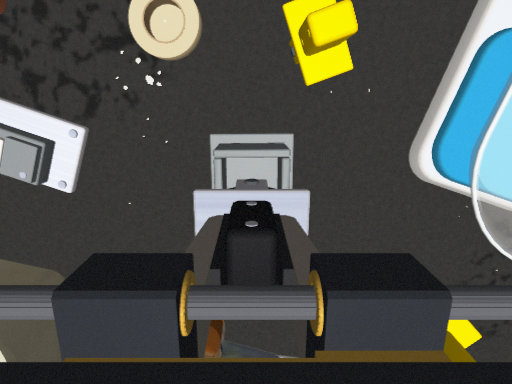

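The roller hangs upright above the empty stand, with no change in the hand (image shift under 1 px). I'll lower it at the recorded pick pose.

>>> carry_out(deltas=[0.005, -0.0007, 0.0012, -0.001, -0.001, -0.0015, 0.02, -0.0007, 0.0012, -0.001, -0.001, -0.0015, 0.035, -0.0007, 0.0012, -0.001, -0.001, -0.0015, 0.045, -0.0007, 0.0012, -0.001, -0.001, -0.0015, 0.045, -0.0007, 0.0012, -0.001, -0.001, -0.0015])

```text
t: 25.85
tool_pos: [0.482, 0.2621, 0.2233]
eef_rot: [[-0.002, -0.972, -0.237], [-0.001, -0.237, 0.972], [-1.0, 0.002, -0.0]]
force: [-0.1, -0.5, -2.3]
gripper_width: 0.256
```

```bash
python3 -c "
from h import *
delta((.4823,.2629,.17),103.77)"
```

```text
t 25.85 tcp [0.482  0.2621 0.2233] yaw 103.71 F [-0.15 -0.54 -2.28] w 0.256 q [ 28.4  18.8 107.1   0.   54.2 -75.3]
delta [ 0.0533 -0.0006  0.0007] [-0.0014 -0.0005 -0.0023]
```

>>> carry_out(deltas=[0.006, -0.0008, 0.0008, -0.001, 0, -0.002, 0.012, -0.0008, 0.0008, -0.001, 0, -0.002, 0.018, -0.0008, 0.0008, -0.001, 0, -0.002, 0.024, -0.0008, 0.0008, -0.001, 0, -0.002, 0.024, -0.0008, 0.0008, -0.001, 0, -0.002])

```text
t: 26.35
tool_pos: [0.4821, 0.2629, 0.1984]
eef_rot: [[-0.001, -0.971, -0.238], [-0.001, -0.238, 0.971], [-1.0, 0.001, -0.001]]
force: [0.2, -0.4, -2.9]
gripper_width: 0.257
```

```bash
python3 -c "
from h import *
delta((.4823,.2629,.166),103.77)"
```

```text
t 26.35 tcp [0.4821 0.2629 0.1984] yaw 103.75 F [ 0.25 -0.41 -2.85] w 0.257 q [ 28.5  20.7 108.1  -0.   51.3 -75.3]
delta [ 0.0324 -0.0002  0.    ] [-0.0004 -0.0009 -0.0019]
```

The wheel is inside the stand with no contact force. I'll go on down.

>>> carry_out(deltas=[0.006, -0.0002, 0, 0, -0.001, -0.002, 0.012, -0.0002, 0, 0, -0.001, -0.002, 0.018, -0.0002, 0, 0, -0.001, -0.002, 0.024, -0.0002, 0, 0, -0.001, -0.002, 0.03, -0.0002, 0, 0, -0.001, -0.002, 0.033, -0.0002, 0, 0, -0.001, -0.002, 0.033, -0.0002, 0, 0, -0.001, -0.002])

```text
t: 27.05
tool_pos: [0.4821, 0.2628, 0.1649]
eef_rot: [[-0.001, -0.971, -0.238], [-0.0, -0.238, 0.971], [-1.0, 0.001, -0.0]]
force: [-0.8, 0.0, -2.4]
gripper_width: 0.26
```

>>> carry_out(deltas=[0.001, 0, 0, 0, 0, 0, 0.0015, 0, 0, 0, 0, 0, 0.0015, 0, 0, 0, 0, 0])

```text
t: 27.35
tool_pos: [0.4821, 0.2628, 0.1635]
eef_rot: [[-0.0, -0.971, -0.238], [-0.0, -0.238, 0.971], [-1.0, 0.001, -0.0]]
force: [-0.2, -0.8, -3.5]
gripper_width: 0.258
```

```bash
python3 -c "
from h import *
delta((.4823,.2629,.1632),103.77)"
```

```text
t 27.35 tcp [0.4821 0.2628 0.1635] yaw 103.75 F [-0.25 -0.77 -3.5 ] w 0.258 q [ 28.4  23.6 109.4   0.   47.1 -75.3]
delta [ 0.0003 -0.0002  0.0001] [-0.0004 -0.0001 -0.0007]
```

>>> carry_out(deltas=[0.0005, 0, 0, 0, 0, 0, 0.0008, 0, 0, 0, 0, 0, 0.0008, 0, 0, 0, 0, 0])

```text
t: 27.65
tool_pos: [0.4822, 0.2628, 0.1632]
eef_rot: [[-0.0, -0.971, -0.238], [-0.0, -0.238, 0.971], [-1.0, 0.0, -0.0]]
force: [-2.0, -0.7, 5.6]
gripper_width: 0.26
```

The plate is resting on the rim, as shown by the force rise at the same height as the pick. Releasing.

>>> carry_out(deltas=[0, 0, 0, 0, 0, 0, 0, 0, 0, 0, 0, 0, 0, 0, 0, 0, 0, 0, 0, 0, 0, 0, 0, 0, 0, 0, 0, 0, 0, 0, 0, 0, 0, 0, 0, 0, 0, 0, 0, 0, 0, 0, 0, 0, 0, 0, 0, 0, 0, 0, 0, 0, 0, 0, 0, 0, 0, 0, 0, 0, 0, 0, 0, 0, 0, 0], gripper=0)

```text
t: 28.75
tool_pos: [0.4822, 0.2629, 0.1632]
eef_rot: [[-0.0, -0.971, -0.238], [-0.0, -0.238, 0.971], [-1.0, 0.0, 0.0]]
force: [0.3, -0.0, -0.1]
gripper_width: 1.001
```

>>> carry_out(deltas=[-0.02, 0, 0, 0, 0, 0, -0.05, 0, 0, 0, 0, 0, -0.09, 0, 0, 0, 0, 0, -0.13, 0, 0, 0, 0, 0, -0.13, 0, 0, 0, 0, 0, -0.13, 0, 0, 0, 0, 0])

```text
t: 29.35
tool_pos: [0.4825, 0.263, 0.294]
eef_rot: [[0.002, -0.971, -0.238], [0.001, -0.238, 0.971], [-1.0, -0.002, 0.0]]
force: [0.5, 0.6, -0.4]
gripper_width: 1.001
```

Run:
```python
from h import *
save('scene','scene6'); save('wrist','wrist14'); save('top','top6')
for n in('scene6','wrist14','top6'):
    im,d,P=pts(n); z=P[...,2];ok=d>0
    for lo,hi in [(.0575,.062),(.062,.067),(.105,.125)]:
        m=ok&(z>lo)&(z<hi)&(np.hypot(P[...,0]-.4835,P[...,1]-.262)<.06)
        if m.sum()>5: r=cv2.minAreaRect(P[m][:,:2].astype(np.float32)*1000);print(n,lo,np.round(r[0],1),np.round(r[1],1),round(r[2],1),'z %.4f'%np.median(z[m]),m.sum())
a=cv2.imread('pics/scene6.png'); cv2.imwrite('pics/s6c.png',cv2.resize(a[130:330,170:400],None,fx=3,fy=3,interpolation=cv2.INTER_CUBIC))
print(monitor.read_state()['gripper_width'],monitor.read_state()['tool_pos'])
A=cv2.imread('pics/top0.png').astype(int);B=cv2.imread('pics/top6.png').astype(int)
for nm,(u,v) in dict(white=(276,141),tape=(283,253),stopper=(341,246),yellow=(233,257),yellow2=(158,167),turq=(203,175)).items():
    print(nm,abs(A-B)[v-16:v+16,u-16:u+16].mean())
```

```text
scene6 0.0575 [483.4 258.9] [64.4 71.7] 13.1 z 0.0592 123
scene6 0.062 [483.2 260.4] [45.9 69.9] 12.8 z 0.0650 220
scene6 0.105 [481.3 258.9] [34.6 22.3] 13.2 z 0.1139 125
wrist14 0.0575 [482.5 263. ] [63.  71.9] 13.8 z 0.0586 826
wrist14 0.062 [482.1 264. ] [42.5 70. ] 13.6 z 0.0647 1935
wrist14 0.105 [482.4 263.8] [35.  23.5] 14.0 z 0.1143 1086
top6 0.0575 [470.7 258.1] [36.4 70.8] 13.4 z 0.0596 65
top6 0.062 [472.1 260.3] [35.7 69.5] 13.7 z 0.0645 128
top6 0.105 [475.  261.8] [16.  22.9] 8.2 z 0.1137 50
1.001758333663799 [0.48156413 0.26248607 0.29174891]
white 24.379557291666668
tape 106.30598958333333
stopper 15.355794270833334
yellow 63.778645833333336
yellow2 2.5390625
turq 120.72005208333333
```

View pics/s6c.png

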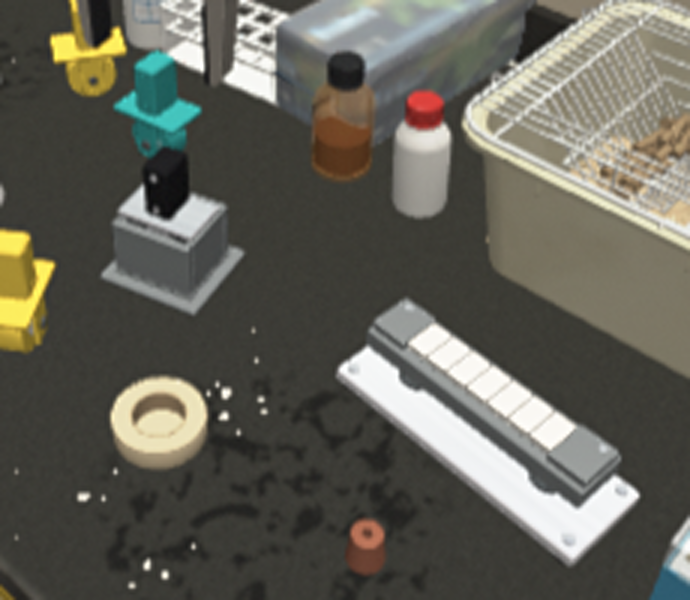

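View pics/wrist14.png

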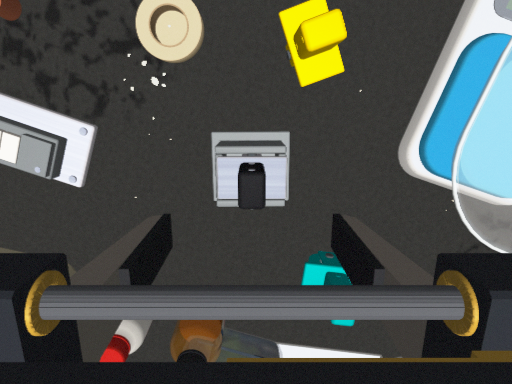

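The scene view shows the roller upright in the stand at about (165,210), all caps flush, and the tape, stopper and bottle standing as before. The differences in the top image come from the arm covering them, so I'll confirm the bystanders in the scene view.

Run:
```python
from h import *
A=cv2.imread('pics/scene0.png').astype(int);B=cv2.imread('pics/scene6.png').astype(int)
for nm,(u,v) in dict(white=(311,182),tape=(223,270),stopper=(292,312),yellow=(174,226),turq=(222,164),roller=(228,200)).items():
    print(nm,abs(A-B)[v-14:v+14,u-14:u+14].mean().round(1))
s=monitor.read_state();print(s['t'],s['force'])
ticket.hand_in()
```

```text
white 6.2
tape 3.7
stopper 1.9
yellow 2.7
turq 2.5
roller 6.6
29.5 [-0.28961098 -0.43501603 -0.15945656]
the job is handed in; nothing more can be done
```

I rolled all seven caps home in one pass, hung the roller upright back in its stand, let go and handed the job in at 29.5 s. No verdict was reported.

- **Rolling:** I felt for the bed at the +y land and found it about 63 mm high with almost no slope. The wheel then stayed down all the way to the -y land. The load read about 14–19 N over the caps, against the 15 N asked and the 25 N limit. It eased to about 12.5 N at the stop on the far land. I read the force between strokes, not continuously.
- **Caps:** after lifting, all seven caps measured 62.7–63.3 mm, the same as the lands on either side within about 0.3 mm.
- **Roller:** the final wrist and scene views show it upright with its plate on the rim. It is within about 1.5 mm and 1° of where it started, and the gripper is open and clear.
- **Other things:** comparing scene-camera pictures from before and after shows the bottle, tape, stopper and nearby look-alikes (turquoise one, nearer yellow one) unmoved.

**Checks that disagreed:**
- The top camera's before-and-after comparison was no use for most of these, because the arm covered them.
- The three cameras differed by 2–4 mm on the stand's position. I re-seated the roller at the recorded pick pose instead.

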